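# Change the shaker's adapter and load the sample racks

## Task

Get the deck ready for the next run: pull the round-block adapter off the heated shaker and lay it flat in the storage tray, then seat the tube-block adapter on the shaker's three balls so that the spring rollers hold it fully home. Slide every sample rack from the bench into a lane of its own in the loader, all the way in until the lane's catch has dropped behind it, and leave the bottle, tip box and beaker alone.

Things in the scene. Friction and masses are not known exactly. Their poses are not given: they have to be found in the camera images.
- shaker: Heated shaker, fixed: white box 156 x 104 mm (x by y), display and knob on its -x end, metal platform 50 mm above the bench. On it stand three 14 mm steel balls at x,y = (36,0), (-24,20), (-24,-20) mm, centres 56 mm above the bench. A bracket at each x end (64 to 76 mm from the middle, 30 mm wide, top 82 mm up) holds a spring roller. Origin under its middle.
- seat (a point): Where the centre (half-way up) of an adapter lies when it is fully home on the shaker's balls: 84.4 mm above the bench, the adapter's underside then at 56.4 mm. Axes are the shaker's; the adapter's x must point along this x, which is within 0.15 rad of world x at every start.
- roller_far (a joint): Brass spring roller at the shaker's +x end, m: 0 free, grows as pushed outward along x; about 0.0015 with an adapter home, 0.008 at most. Both rollers are 71 mm above the bench. Pushing an adapter down over them takes up to 14 N, its own weight included; from 8 mm above home they bear on its upper bevels and pull it down with about 8 N. Pulling it off takes up to 20 N.
- roller_near (a joint): The same spring roller at the shaker's -x end.
- tube_block_mid (a point): Tube-block adapter to be fitted (aluminium, 0.34 to 0.5 kg), on the bench, its x within 0.2 rad of world x: rectangular block 80 x 52 mm with 5 x 3 dark wells, rising from 14 to 56 mm on a flange 114 x 80 x 14 mm (ends pointed, for the rollers). V grooves underneath match the three balls, so it fits one way round only. Grip it across the 52 mm (y). This is its centre, 28 mm up.
- round_block_mid (a point): Round-block adapter, on the shaker at the start (aluminium, 0.42 kg): upright round block, 52 mm diameter, one large dark well, rising from 14 to 56 mm on a flange 114 x 80 x 14 mm (x by y by z) as on the other adapter. Can be gripped across any diameter. This is its centre, 28 mm above its underside.
- tray_mid (a point): Adapter storage tray, white, fixed: 156 x 110 mm outside (x by y), walls 4 mm thick, 14 mm high. This point is where the centre of an adapter lying in the middle of the tray is, 28 mm above the tray's inner floor. Axes are the tray's.
- loader: Rack loader, fixed: steel plate 12 mm thick with three lanes, 80 mm apart, along its x (away from the robot). Lanes are 50 mm wide between guides 20 mm high that begin 126 mm (tips 141 mm) before home; before them an open apron, to 272 mm before home, at lane-floor height. Origin under the middle lane's home point, at bench height.
- home_left (a point): Left lane (seen from the robot): where the centre (half-way up) of a rack at home is, 53 mm above the lane floor; x points into the lane. An end stop lies 73 mm beyond. A bridge crosses all lanes 43 to 103 mm beyond this point, underside 76 mm and top 100 mm above the lane floor, so racks must be slid in from the apron.
- home_middle (a point): Middle lane's home point, as for the left lane.
- home_right (a point): Right lane's home point, as for the left lane.
- catch_left (a joint): Left lane's gravity catch, rad: 0 hanging, positive lifted. Steel arm pivoted 32 mm to +y of the lane's middle; its tooth hangs over the lane's +y side, rear face 73 mm before the home point, foot 14 mm above the lane floor. A rack's front edge meets its ramp 99 mm before home and lifts it (under 2 N) to about 0.2 rad; it falls behind the rack's tail.
- catch_middle (a joint): Middle lane's catch, as for the left lane.
- catch_right (a joint): Right lane's catch, as for the left lane.
- rack_a_mid (a point): Sample rack (two or three present, all alike; None if absent), 0.24 kg: white body 140 x 46 x 30 mm, x along its length; capped tubes along its middle to 62 mm height; an upright fin handle at mid-length (28 mm along x, 14 mm thick along y) up to 106 mm, gripped across its thickness above the caps. Either end may go first. This is its centre, 53 mm up.
- rack_b_mid (a point): Another such sample rack, if present.
- rack_c_mid (a point): Another such sample rack, if present.
- reagent: Capped white bottle, 64 mm in diameter, 130 mm tall; a bystander. Origin under its middle.
- tip_box: Grey box with a clear lid, 122 x 82 x 72 mm; a bystander. Origin under its middle.
- beaker: Glass beaker, 70 mm in diameter, 90 mm tall; a bystander. Origin under its middle.
Not all that is in view belongs to the job. What is shaped like the part that bears rack_b_mid but green, orange or red is not meant.

How it is judged:
By the outcome, as a careful person would: the job done as asked, in the order asked, and still so for the second after the job is handed in, with the robot touching nothing.
Of rack_a, rack_b, rack_c only 2 to 3 are there at a start; the rules pass over those that are not, and their reading is None.
At some moment in a run one of rack_a, rack_b, rack_c, tube_block may be knocked a few centimetres aside while the robot is not near it.
It also fails if it takes over 200 s, if anything falls off the work surface, if the arm or the gripper's body presses on something with over 40 N, if the wrist force passes 120 N, or if a joint passes its speed limit or range.

## Robot

A 6-joint arm with a two-finger parallel gripper is mounted at the origin on the work surface. World frame = base frame: x ahead of the robot, y to its left, z up, the work surface at z = 0. Lengths are in m, angles in rad, forces in N, time in s.
With the tool pointing down it reaches from about 0.35 to 0.975 m from the base axis. Payload 4.9 kg.
Tool frame: the origin (TCP) lies midway between the tips of the shut fingers; the grasp point (between the pads) lies behind it (manip.grasp_offset is the y of the grasp point in the tool frame, in m); y points along the fingers, z is the direction in which the jaws open and shut, and the axes are right-handed (so a half turn about y gives the same grasp; the last joint's range is limited). The gripper opens to 85 mm and grips with 20 to 120 N. Pads are 22 mm wide; open, the fingers measure 114 mm over their backs; the gripper's body (76 mm by 85 mm) begins 54 mm behind the grasp point. The pads swing forward as they close: fully open they stand 13 mm farther back than shut.
Start: joints at [1.124, 0.053, 1.613, -0, 1.476, -0.119], TCP at [0.201, 0.592, 0.231] pointing down, gripper open.
Joint ranges: [-3.01, 3.01], [-1.01, 2.22], [0.06, 2.58], [-1.02, 4.17], [0.09, 2.62], [-3.14, 3.14]. Speed limits (rad/s): [2.57, 2.57, 3.14, 3.14, 3.14, 3.14].

## Interface

Orientations are given as a unit quaternion [w, x, y, z].
In Python, from plant import manip gives the robot as it stands. The module is installed in compiled form; this text tells all that it offers.
- The arm moves only by the shell command python3 -m jog 'ROWS'. ROWS is a JSON object of lists of equal length, an entry for each row: "offset": the shift along the world's x, y, z in units of 50 mm (1.0 is 50 mm), a list of three; "angular": the turn, a rotation vector about the world's x, y, z in units of 6 degrees (1.0 is 6 degrees), a list of three; "jaw": the finger opening in mm, from 0 to 85.4. In form: {"offset": [[tx, ty, tz], ...], "angular": [[ax, ay, az], ...], "jaw": [jaw, ...]}. A call has 1 to 12 rows; each row shifts and turns the commanded pose from where the row before left it; what a row does not reach is not made up. A row lasts 1/10 s, in which the tool goes at most 50 mm and 8.59 degrees, less where a joint would pass 70% of its speed; a pose out of reach is approached as far as the arm can. A call is refused whole if a number of a shift passes 1 or a number of a turn 1, either way. A call with a gripper value outside its range is refused whole. The fingers move at their own pace and stop on an object; the grip force is fixed at half the most. Time passes only in rows, so rows that do not move let the fingers close. It gives the time, the measured TCP pose, the force and the opening at its end, in the units of the state.
- manip.state(): the state, without advancing time (a new reading comes with each control period).
- manip.grab_frame(name): name is "scene" or "side" or "wrist"; returns the picture (480x640x3 uint8, blue, green, red); there is no depth.
- manip.camera_model(name): a dict with "fx", "fy", "cx", "cy" (pixels), "rvec" (rotation vector, rad) and "tvec" (3), from world to camera coordinates, as OpenCV has them; the wrist camera has in their place "mount" (4x4, takes a point from camera to tool coordinates, whose origin is the TCP and whose axes are the tool frame's). Camera axes: x right, y down, z forward; pixel columns grow to the right and rows downward; lengths in m; the calibration is good to about 2 mm. A picture is of the moment at which its call begins: read the wrist's pose just before it. camera_model takes no time and is no camera call.
- manip.job_done(): hands the job in, once; it reports no verdict.
The state is a dict: "time": time; "joint_pos": joint angles; "joint_vel": joint speeds; "joint_efforts": joint torques, N m; "tool_pos": TCP position; "tool_rot": TCP orientation; "contact_force": force on the tool from outside, world axes, zero at the start; "ft_torque": the same for the moment, N m; "gripper_width": opening from 0.0 (shut) to 1.0 (fully open).
Only numpy, scipy, OpenCV 4.12 (cv2) and the standard library are available. Lean on these libraries where they do the work, as an engineer would, in place of code of your own. Each camera call takes 0.05 s, during which the arm holds its last target.

## Working session

There is one attempt and no reset: what is moved stays moved. The work goes in short steps, Python scripts to look and compute and a shell command to move; the robot and the scene stay as the last step left them, time stands still between calls to the robot, and variables do not carry over. Pictures are saved under pics/ and viewed, and the job is handed in when it is done.

```bash
mkdir -p pics; ls; cat > h.py <<'E'
import numpy as np, cv2
from scipy.spatial.transform import Rotation as R
from plant import manip
def st(): return manip.state()
def T_tool():
    s=st(); q=s['tool_rot']; T=np.eye(4); T[:3,:3]=R.from_quat([q[1],q[2],q[3],q[0]]).as_matrix(); T[:3,3]=s['tool_pos']; return T
def cam(name,T=None):
    m=manip.camera_model(name); K=np.array([[m['fx'],0,m['cx']],[0,m['fy'],m['cy']],[0,0,1.]])
    if 'mount' in m:
        if T is None: T=T_tool()
        C=T@np.array(m['mount'])
    else:
        r=cv2.Rodrigues(np.array(m['rvec'],float))[0]; t=np.array(m['tvec'],float).ravel()
        C=np.eye(4); C[:3,:3]=r.T; C[:3,3]=-r.T@t
    return K,C   # C: camera->world
def ray(K,C,u,v):
    d=C[:3,:3]@np.linalg.solve(K,[u,v,1.]); return C[:3,3],d
def onz(K,C,u,v,z):
    o,d=ray(K,C,u,v); return o+d*(z-o[2])/d[2]
def proj(K,C,P):
    p=C[:3,:3].T@(np.asarray(P,float)-C[:3,3]); q=K@p; return q[:2]/q[2]
def grab(name,fn):
    T=T_tool(); im=manip.grab_frame(name); cv2.imwrite('pics/'+fn+'.png',im); np.save('pics/'+fn+'.npy',T); return im,T
E
python3 - <<'E'
from h import *
s=st(); print(s); print(manip.grasp_offset)
for n in ('scene','side','wrist'):
    grab(n,n+'0'); K,C=cam(n); print(n,K[0,0],K[1,1],K[:2,2],C.round(3).tolist())
E
```

```text
pics
{'time': 0.0, 'joint_pos': array([ 1.12400954e+00,  5.33272895e-02,  1.61432789e+00, -2.82844018e-05,
        1.47596968e+00, -1.18979010e-01]), 'joint_vel': array([-9.62632591e-05, -9.43411678e-04, -1.04467639e-03, -9.26126419e-04,
        4.31170813e-04,  4.86348269e-04]), 'joint_efforts': array([-1.53764693e-03, -3.93680012e+01, -3.70174456e+01, -2.48967217e-04,
        6.92815811e-03, -1.54498984e-06]), 'tool_pos': array([0.20095077, 0.59114869, 0.23006109]), 'tool_rot': array([-0.69693708,  0.69832251, -0.11556931,  0.11518733]), 'contact_force': array([0.02326306, 0.08326303, 0.47652818]), 'ft_torque': array([0.06661613, 0.04033525, 0.02474546]), 'gripper_width': 1.0003200030358934}
-0.0187
scene 614.0667082906673 614.0667082906673 [310.90278694 240.22753628] [[-0.262, 0.818, -0.512, 1.461], [0.965, 0.228, -0.129, 0.099], [0.011, -0.528, -0.849, 1.615], [0.0, 0.0, 0.0, 1.0]]
side 525.5051917805716 525.5051917805716 [325.21375042 241.47179151] [[0.782, -0.463, 0.417, -0.087], [-0.623, -0.59, 0.514, -0.886], [0.008, -0.662, -0.75, 1.204], [0.0, 0.0, 0.0, 1.0]]
wrist 392.38499035436024 392.38499035436024 [321.93634858 234.63097435] [[0.321, 0.913, 0.253, 0.136], [0.947, -0.309, -0.088, 0.613], [-0.002, 0.268, -0.963, 0.372], [0.0, 0.0, 0.0, 1.0]]
```

View pics/scene0.png

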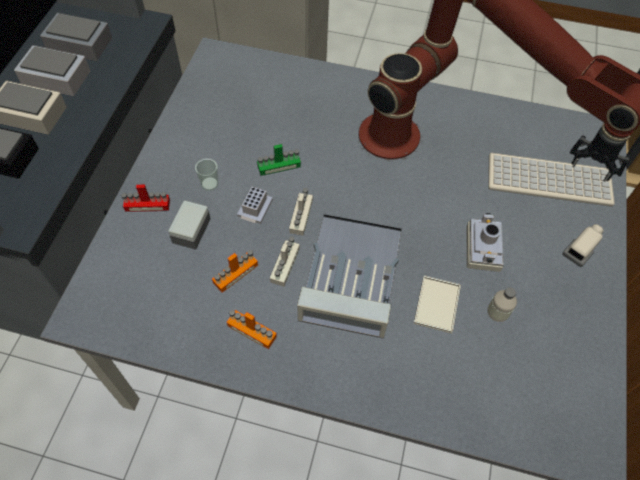

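View pics/side0.png

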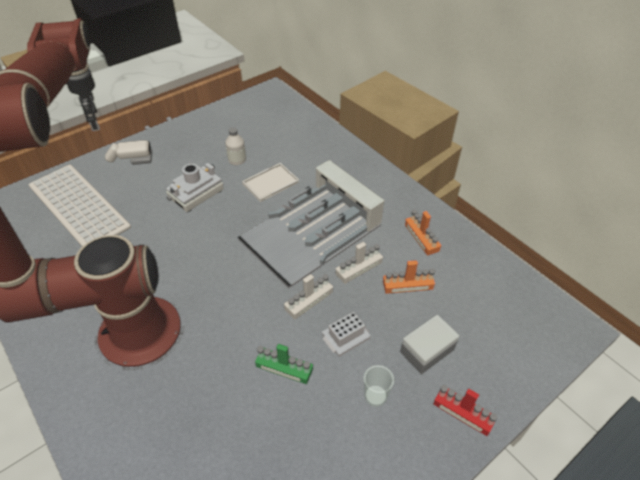

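View pics/wrist0.png

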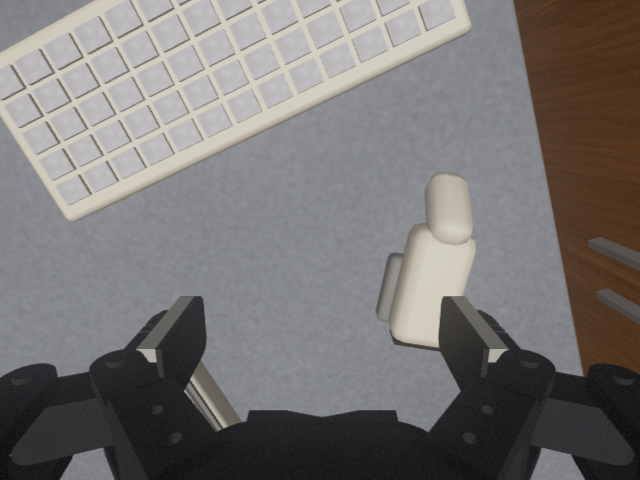

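Two racks are white: scene (301,212) and (285,260). The green, two orange and red ones are look-alikes and are not meant. The tube block is at scene (255,202), the round block on the shaker at (490,235), the tray at (438,303) and the loader around (350,270). I'll enlarge the views to confirm.

```bash
python3 - <<'E'
from h import *
a=cv2.imread('pics/scene0.png'); b=cv2.imread('pics/side0.png')
cv2.imwrite('pics/c1.png',cv2.resize(a[180:340,225:415],None,fx=3.5,fy=3.5,interpolation=cv2.INTER_CUBIC))
cv2.imwrite('pics/c2.png',cv2.resize(a[200:340,405:525],None,fx=4,fy=4,interpolation=cv2.INTER_CUBIC))
K,C=cam('scene')
for n,u,v,z in [('rackA fin',304,197,.106),('rackB fin',289,246,.106),('tube top',256,196,.056),('round top',492,229,.112),('tray',438,303,.01),('loaderL',400,232,.012),('loader R',322,217,.012),('bridge L end',390,300,.112),('bridge R end',303,290,.112),('bottle',509,294,.13)]:
    print(n,onz(K,C,u,v,z).round(3))
K,C=cam('side')
for n,u,v,z in [('rackA fin',308,279,.106),('rackB fin',361,247,.106),('tube top',346,325,.056),('round top',191,168,.112),('tray',271,181,.01)]:
    print(n,onz(K,C,u,v,z).round(3))
print(T_tool().round(3))
E
```

```text
rackA fin [ 0.41  -0.19   0.106]
rackB fin [ 0.588 -0.185  0.106]
tube top [ 0.411 -0.345  0.056]
round top [0.377 0.371 0.112]
tray [0.603 0.267 0.01 ]
loaderL [0.393 0.115 0.012]
loader R [ 0.403 -0.133  0.012]
bridge L end [0.683 0.129 0.112]
bridge R end [ 0.717 -0.108  0.112]
bottle [0.588 0.436 0.13 ]
rackA fin [ 0.406 -0.208  0.106]
rackB fin [ 0.588 -0.21   0.106]
tube top [ 0.415 -0.355  0.056]
round top [0.379 0.365 0.112]
tray [0.602 0.258 0.01 ]
[[ 0.947 -0.001  0.322  0.201]
 [-0.322 -0.001  0.947  0.591]
 [-0.    -1.    -0.002  0.23 ]
 [ 0.     0.     0.     1.   ]]
```

View pics/c1.png

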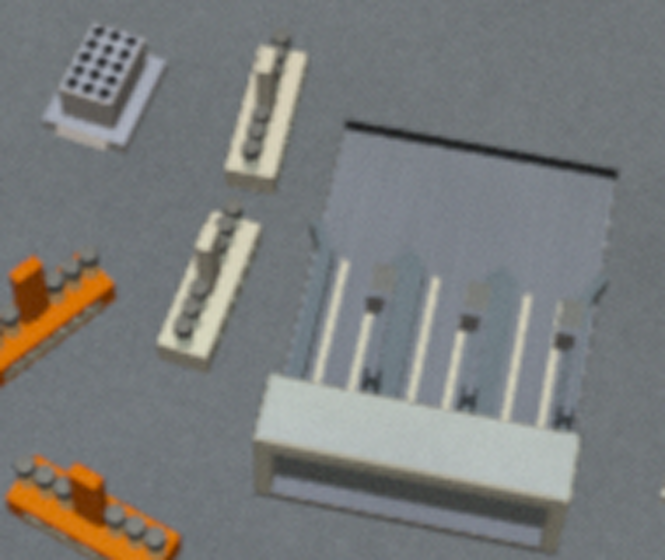

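View pics/c2.png

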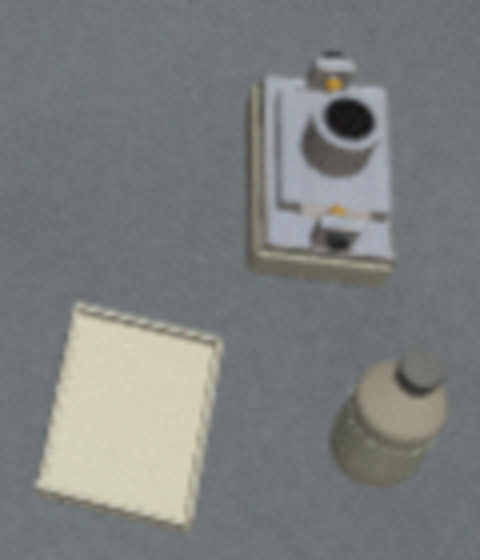

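```bash
python3 -m jog '{"offset":[[0.6,-0.5,0.2],[0.6,-0.5,0.2],[0.6,-0.5,0.2],[0.6,-0.5,0.2],[0.6,-0.5,0.2],[0.6,-0.5,0.2],[0.6,-0.5,0.1],[0.6,-0.5,0.1],[0.6,-0.5,0],[0,0,0],[0,0,0]],"angular":[[0,0,0.35],[0,0,0.35],[0,0,0.35],[0,0,0.35],[0,0,0.35],[0,0,0.35],[0,0,0.35],[0,0,0.35],[0,0,0.33],[0,0,0],[0,0,0]],"jaw":[85,85,85,85,85,85,85,85,85,85,85]}'; python3 - <<'E'
from h import *
im,T=grab('wrist','w1'); print(T.round(3).tolist())
E
```

```text
time: 1.25
tool_pos: [0.4714, 0.3662, 0.3007]
tool_rot: [-0.707, 0.707, -0.001, 0.0]
contact_force: [-0.9, -0.5, 0.4]
gripper_width: 0.994
[[1.0, -0.001, 0.002, 0.471], [-0.002, -0.0, 1.0, 0.366], [-0.001, -1.0, -0.0, 0.301], [0.0, 0.0, 0.0, 1.0]]
```

View pics/w1.png

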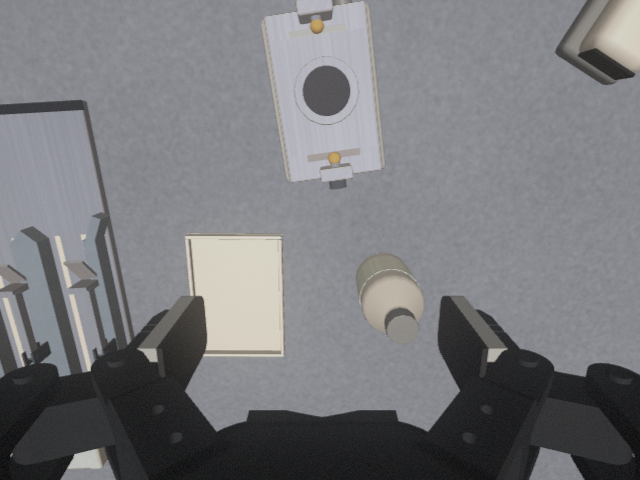

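The picture shows the round block on the shaker, with its well at (326,90) and brass rollers at (317,26) and (334,158). The tray's corners are near (187,235) and (283,355). Next I measure them.

```bash
python3 - <<'E'
from h import *
im=cv2.imread('pics/w1.png'); T=np.load('pics/w1.npy'); K,C=cam('wrist',T)
hsv=cv2.cvtColor(im,cv2.COLOR_BGR2HSV)
m=((hsv[...,0]>10)&(hsv[...,0]<28)&(hsv[...,1]>140)&(hsv[...,2]>90)).astype(np.uint8); m[200:]=0
n,l,s,c=cv2.connectedComponentsWithStats(m)
P=[]
for i in range(1,n):
    if s[i,4]>20: p=onz(K,C,*c[i],.075); print('roller',c[i].round(1),s[i,4],p.round(4)); P.append(p)
g=cv2.cvtColor(im,cv2.COLOR_BGR2GRAY)
d=((g<95)).astype(np.uint8); sub=np.zeros_like(d); sub[50:130,285:370]=d[50:130,285:370]
cs,_=cv2.findContours(sub,0,2); k=max(cs,key=cv2.contourArea); e=cv2.fitEllipse(k); print('well',e, onz(K,C,*e[0],.1124).round(4))
d=P[1]-P[0]; d=d if d[0]>0 else -d
print('mid',(P[0]+P[1])/2,'yaw',np.arctan2(d[1],d[0]))
# tray
m=((hsv[...,1]>15)&(hsv[...,0]<40)&(hsv[...,2]>165)).astype(np.uint8); m[:225]=0; m[362:]=0; m[:,:180]=0;m[:,292:]=0
cs,_=cv2.findContours(m,0,2); k=max(cs,key=cv2.contourArea); h=cv2.boundingRect(k); print(h,cv2.contourArea(k))
# hull corners
hl=cv2.convexHull(k); ap=cv2.approxPolyDP(hl,6,True).reshape(-1,2); print(ap.tolist()); print([onz(K,C,*a,.014).round(3).tolist() for a in ap])
cv2.imwrite('pics/c3.png',cv2.resize(im[0:200,220:420],None,fx=3,fy=3)); cv2.imwrite('pics/c4.png',cv2.resize(im[220:370,170:300],None,fx=4,fy=4))
E
```

```text
well ((326.0918273925781, 90.44332885742188), (45.257381439208984, 48.3104362487793), 1.0275921821594238) [0.3761 0.3694 0.1124]Traceback (most recent call last):
  File "<stdin>", line 12, in <module>
IndexError: list index out of range
```

```bash
python3 - <<'E'
from h import *
im=cv2.imread('pics/w1.png'); T=np.load('pics/w1.npy'); K,C=cam('wrist',T)
hsv=cv2.cvtColor(im,cv2.COLOR_BGR2HSV)
print(hsv[26,317],hsv[158,334],hsv[300,235])
m=((hsv[...,0]>8)&(hsv[...,0]<30)&(hsv[...,1]>100)&(hsv[...,2]>90)).astype(np.uint8); m[200:]=0;m[:,:250]=0;m[:,400:]=0
n,l,s,c=cv2.connectedComponentsWithStats(m)
P=[]
for i in range(1,n):
    if s[i,4]>20: p=onz(K,C,*c[i],.073); print('roller',c[i].round(1),s[i,4],p.round(4)); P.append(p)
d=P[1]-P[0]; d=d if d[0]>0 else -d
print('mid',(P[0]+P[1])/2,'yaw',np.arctan2(d[1],d[0]))
m=((hsv[...,1]>15)&(hsv[...,0]<40)&(hsv[...,2]>165)).astype(np.uint8); m[:225]=0; m[362:]=0; m[:,:180]=0;m[:,292:]=0
cs,_=cv2.findContours(m,0,2); k=max(cs,key=cv2.contourArea); h=cv2.boundingRect(k); print(h,cv2.contourArea(k))
hl=cv2.convexHull(k); ap=cv2.approxPolyDP(hl,6,True).reshape(-1,2); print(ap.tolist()); print([onz(K,C,*a,.014).round(3).tolist() for a in ap])
cv2.imwrite('pics/c3.png',cv2.resize(im[0:200,220:420],None,fx=3,fy=3)); cv2.imwrite('pics/c4.png',cv2.resize(im[220:370,170:300],None,fx=4,fy=4))
E
```

```text
[ 21 121 190] [ 20 117 192] [ 21  24 216]
roller [316.5  25.6] 127 [0.3208 0.3615 0.073 ]
roller [333.9 157.5] 97 [0.4314 0.3771 0.073 ]
mid [0.37614217 0.3692817  0.073     ] yaw 0.1397782316388903
(185, 236, 99, 121) 9715.5
[[280, 236], [283, 355], [204, 356], [185, 237]]
[[0.523, 0.318, 0.014], [0.676, 0.317, 0.014], [0.678, 0.219, 0.014], [0.524, 0.21, 0.014]]
```

View pics/c3.png

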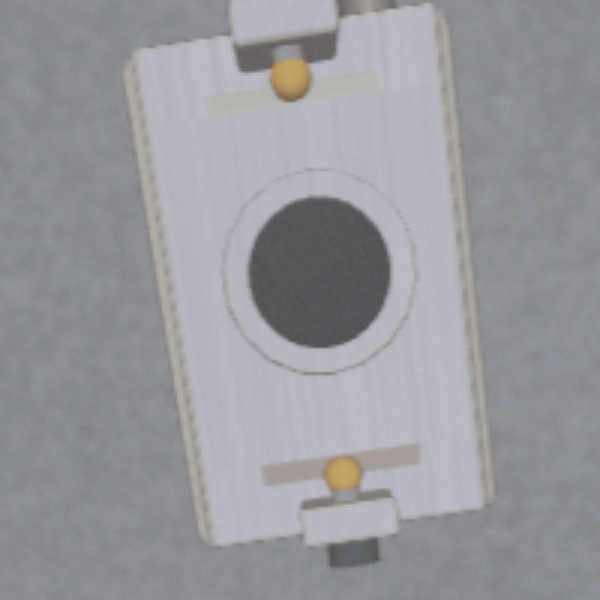

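View pics/c4.png

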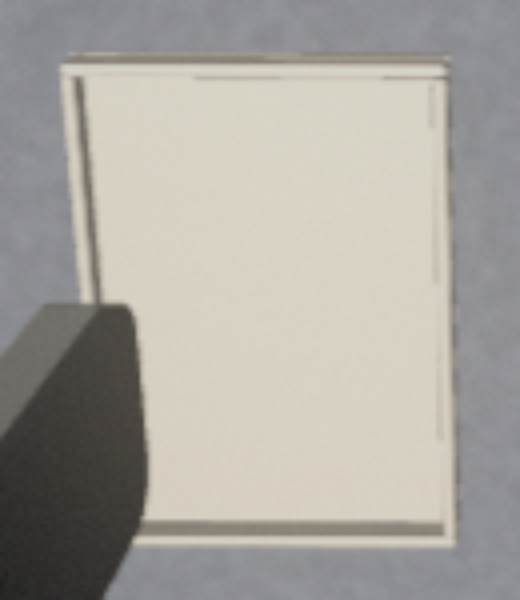

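```bash
python3 -m jog '{"offset":[[-0.64,0.02,-0.3],[-0.64,0.02,-0.3],[-0.63,0.02,-0.3],[0,0,-0.7],[0,0,-0.7],[0,0,-0.7],[0,0,-0.7],[0,0,-0.5],[0,0,-0.3],[0,0,0],[0,0,0]],"angular":[[0,0,0.45],[0,0,0.45],[0,0,0.43],[0,0,0],[0,0,0],[0,0,0],[0,0,0],[0,0,0],[0,0,0],[0,0,0],[0,0,0]],"jaw":[85,85,85,85,85,85,85,85,85,85,85]}'; python3 - <<'E'
from h import *
im,T=grab('wrist','w2'); print(T.round(4).tolist())
E
```

```text
time: 2.4
tool_pos: [0.3758, 0.3705, 0.0773]
tool_rot: [0.706, -0.705, -0.05, 0.049]
contact_force: [-0.2, -0.8, 0.1]
gripper_width: 0.995
[[0.9902, 0.001, -0.1397, 0.3758], [0.1397, 0.0008, 0.9902, 0.3705], [0.0011, -1.0, 0.0007, 0.0773], [0.0, 0.0, 0.0, 1.0]]
```

View pics/w2.png

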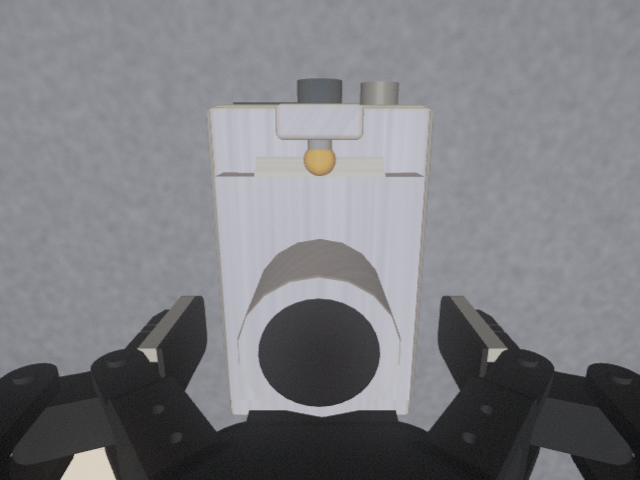

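The round block is centred between the pads (well at x≈319, pads at about 322). Closing.

```bash
python3 -m jog '{"offset":[[0,0,-0.05],[0,0,0],[0,0,0],[0,0,0],[0,0,0],[0,0,0],[0,0,0],[0,0,0]],"angular":[[0,0,0],[0,0,0],[0,0,0],[0,0,0],[0,0,0],[0,0,0],[0,0,0],[0,0,0]],"jaw":[40,40,40,40,40,40,40,40]}'
```

```text
time: 3.25
tool_pos: [0.3765, 0.3697, 0.0751]
tool_rot: [-0.705, 0.705, 0.05, -0.049]
contact_force: [0.4, -2.4, 5.4]
gripper_width: 0.596
```

```bash
python3 -m jog '{"offset":[[0,0,0.1],[0,0,0.1],[0,0,0.1],[0,0,0.15],[0,0,0.2],[0,0,0.5],[0,0,0.8],[0,0,0.8],[0,0,0]],"angular":[[0,0,0],[0,0,0],[0,0,0],[0,0,0],[0,0,0],[0,0,0],[0,0,0],[0,0,0],[0,0,0]],"jaw":[40,40,40,40,40,40,40,40,40]}'; python3 - <<'E'
from h import *
im,T=grab('wrist','w3'); print(T.round(4).tolist())
E
```

```text
time: 4.15
tool_pos: [0.3795, 0.3726, 0.2217]
tool_rot: [0.709, -0.702, -0.054, 0.044]
contact_force: [0.5, 0.0, -3.2]
gripper_width: 0.593
[[0.9902, 0.0136, -0.139, 0.3795], [0.1389, 0.0102, 0.9903, 0.3726], [0.0149, -0.9999, 0.0082, 0.2217], [0.0, 0.0, 0.0, 1.0]]
```

View pics/w3.png

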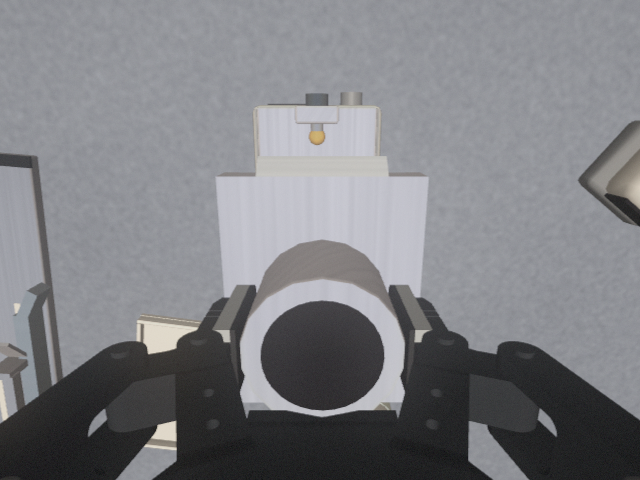

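```bash
python3 -m jog '{"offset":[[0.4,-0.2,0],[0.7,-0.3,0],[0.8,-0.4,0],[0.8,-0.4,0],[0.8,-0.4,0],[0.6,-0.3,0],[0.37,-0.1,0],[0,0,0],[0,0,0],[0,0,0]],"angular":[[0,0,-0.2],[0,0,-0.2],[0,0,-0.2],[0,0,-0.2],[0,0,-0.2],[0,0,-0.2],[0,0,-0.22],[0,0,0],[0,0,0],[0,0,0]],"jaw":[40,40,40,40,40,40,40,40,40,40]}'; python3 - <<'E'
from h import *
im,T=grab('wrist','w4'); print(T.round(4).tolist())
E
```

```text
time: 5.2
tool_pos: [0.598, 0.265, 0.2104]
tool_rot: [-0.707, 0.707, -0.004, 0.002]
contact_force: [-0.2, 0.7, -4.6]
gripper_width: 0.59
[[1.0, -0.0019, 0.0085, 0.598], [-0.0085, -0.0003, 1.0, 0.265], [-0.0019, -1.0, -0.0003, 0.2104], [0.0, 0.0, 0.0, 1.0]]
```

View pics/w4.png

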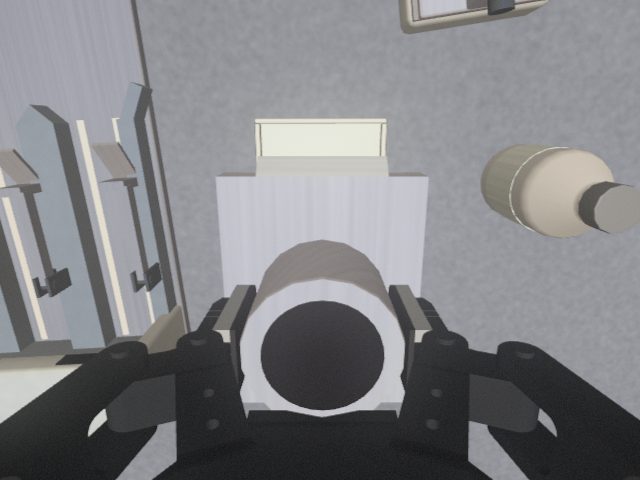

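```bash
python3 -m jog '{"offset":[[0.02,0,-0.4],[0.02,0,-0.7],[0,0,-0.8],[0,0,-0.7],[0,0,-0.5],[0,0,-0.3],[0,0,-0.15],[0,0,0],[0,0,0],[0,0,-0.06],[0,0,0]],"angular":[[0,0,0],[0,0,0],[0,0,0],[0,0,0],[0,0,0],[0,0,0],[0,0,0],[0,0,0],[0,0,0],[0,0,0],[0,0,0]],"jaw":[40,40,40,40,40,40,40,40,40,40,40]}'
```

```text
time: 6.35
tool_pos: [0.6019, 0.2649, 0.0319]
tool_rot: [0.707, -0.707, 0.003, -0.004]
contact_force: [-1.1, -0.8, -4.4]
gripper_width: 0.593
```

```bash
python3 -m jog '{"offset":[[0,0,-0.06],[0,0,0],[0,0,0]],"angular":[[0,0,0],[0,0,0],[0,0,0]],"jaw":[40,40,40]}'
```

```text
time: 6.65
tool_pos: [0.6011, 0.2646, 0.0277]
tool_rot: [-0.707, 0.707, -0.003, 0.003]
contact_force: [0.7, 0.1, -4.3]
gripper_width: 0.593
```

```bash
python3 -m jog '{"offset":[[0,0,-0.05],[0,0,-0.04],[0,0,0],[0,0,0]],"angular":[[0,0,0],[0,0,0],[0,0,0],[0,0,0]],"jaw":[40,40,40,40]}'
```

```text
time: 7.05
tool_pos: [0.6013, 0.2647, 0.0234]
tool_rot: [0.707, -0.707, 0.003, -0.003]
contact_force: [0.8, -0.6, -2.9]
gripper_width: 0.59
```

```bash
python3 -m jog '{"offset":[[0,0,-0.02],[0,0,0],[0,0,0]],"angular":[[0,0,0],[0,0,0],[0,0,0]],"jaw":[40,40,40]}'
```

```text
time: 7.35
tool_pos: [0.6013, 0.2647, 0.0233]
tool_rot: [-0.707, 0.707, -0.003, 0.003]
contact_force: [-5.3, -2.9, 5.1]
gripper_width: 0.593
```

```bash
python3 -m jog '{"offset":[[0,0,0],[0,0,0],[0,0,0],[0,0,0],[0,0,0.2],[0,0,0.6],[0,0,0.9],[0,0,1],[0,0,1],[0,0,1],[0,0,0.6],[0,0,0.2]],"angular":[[0,0,0],[0,0,0],[0,0,0],[0,0,0],[0,0,0],[0,0,0],[0,0,0],[0,0,0],[0,0,0],[0,0,0],[0,0,0],[0,0,0]],"jaw":[85,85,85,85,85,85,85,85,85,85,85,85]}'; python3 -m jog '{"offset":[[-0.1,-0.5,0],[-0.1,-0.8,0],[-0.1,-0.95,0],[-0.1,-0.95,0],[-0.15,-0.95,0],[-0.15,-0.95,0],[-0.15,-0.95,0],[-0.15,-0.95,0],[-0.15,-0.95,0],[-0.15,-0.95,0],[-0.15,-0.95,0],[-0.15,-0.95,0]],"angular":[[0,0,0],[0,0,0],[0,0,0],[0,0,0],[0,0,0],[0,0,0],[0,0,0],[0,0,0],[0,0,0],[0,0,0],[0,0,0],[0,0,0]],"jaw":[85,85,85,85,85,85,85,85,85,85,85,85]}'; python3 -m jog '{"offset":[[0,-0.9,0],[0,-0.3,0],[0,0,0],[0,0,0]],"angular":[[0,0,0],[0,0,0],[0,0,0],[0,0,0]],"jaw":[85,85,85,85]}'; python3 - <<'E'
from h import *
im,T=grab('wrist','w5'); print(T.round(4).tolist())
im,T=grab('scene','s5')
cv2.imwrite('pics/s5c.png',cv2.resize(im[150:350,230:530],None,fx=2.6,fy=2.6))
E
```

```text
time: 8.55
tool_pos: [0.6029, 0.2653, 0.3042]
tool_rot: [0.708, -0.706, 0.0, -0.007]
contact_force: [-0.1, -0.3, -0.4]
gripper_width: 0.995
time: 9.75
tool_pos: [0.52, -0.2768, 0.2954]
tool_rot: [0.708, -0.707, 0.004, -0.003]
contact_force: [0.7, -0.1, 0.8]
gripper_width: 0.996
time: 10.15
tool_pos: [0.5211, -0.3343, 0.2961]
tool_rot: [0.708, -0.706, 0.004, -0.003]
contact_force: [0.9, 0.6, 0.3]
gripper_width: 0.995
[[1.0, -0.0014, 0.0092, 0.5211], [-0.0092, 0.002, 1.0, -0.3343], [-0.0014, -1.0, 0.002, 0.2961], [0.0, 0.0, 0.0, 1.0]]
```

View pics/w5.png

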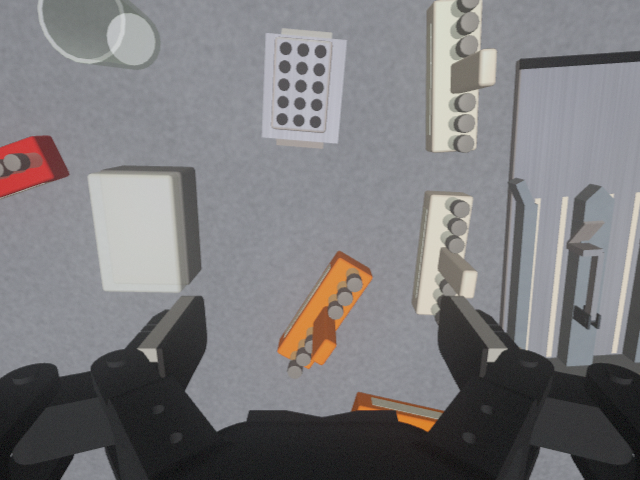

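View pics/s5c.png

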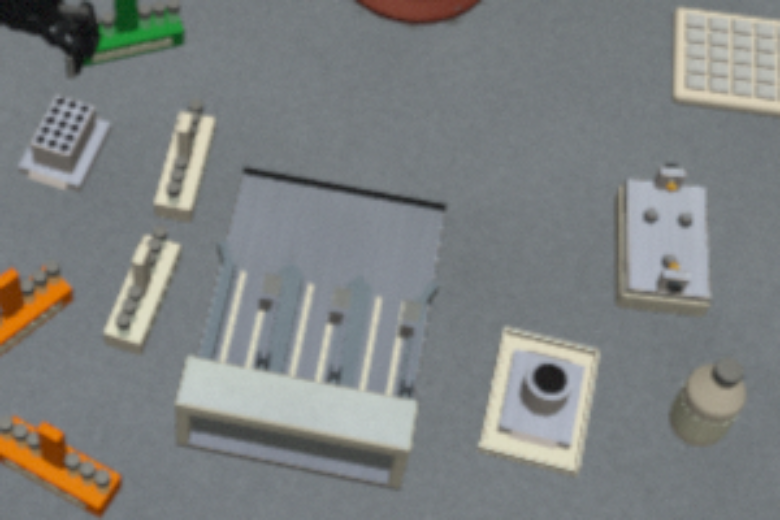

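The round block lies in the tray and the shaker's balls are free. The tube block's wells span about (282..325, 48..122) in the wrist picture. Next I measure it.

```bash
cat >> h.py <<'E'
def wells(im,T,box,z=.056):
    K,C=cam('wrist',T); x0,y0,x1,y1=box
    g=cv2.cvtColor(im,cv2.COLOR_BGR2GRAY)[y0:y1,x0:x1]
    m=(g<105).astype(np.uint8); n,l,s,c=cv2.connectedComponentsWithStats(m)
    P=[onz(K,C,c[i,0]+x0,c[i,1]+y0,z)[:2] for i in range(1,n) if 40<s[i,4]<2500]
    P=np.array(P); print('n wells',len(P))
    q=P-P.mean(0); w,v=np.linalg.eigh(q.T@q); a=v[:,1]; a=a if a[0]>0 else -a
    print('centre',P.mean(0).round(4),'yaw',np.arctan2(a[1],a[0]).round(4)); return P
E
python3 - <<'E'
from h import *
im=cv2.imread('pics/w5.png'); T=np.load('pics/w5.npy')
P=wells(im,T,(270,38,335,134)); print(P.round(3).tolist())
E
```

```text
n wells 15
centre [ 0.4172 -0.3527] yaw -0.0889
[[0.386, -0.366], [0.387, -0.35], [0.388, -0.334], [0.401, -0.367], [0.402, -0.351], [0.404, -0.336], [0.416, -0.368], [0.417, -0.353], [0.418, -0.337], [0.431, -0.37], [0.432, -0.354], [0.434, -0.338], [0.446, -0.371], [0.447, -0.355], [0.449, -0.34]]
```

```bash
python3 -m jog '{"offset":[[-0.5,-0.1,-0.2],[-0.7,-0.12,-0.5],[-0.6,-0.1,-0.6],[-0.28,-0.05,-0.7],[0,0,-0.8],[0,0,-0.8],[0,0,-0.8],[0,0,-0.5],[0,0,-0.2],[0,0,0],[0,0,0]],"angular":[[0,0,-0.2],[0,0,-0.2],[0,0,-0.2],[0,0,-0.16],[0,0,0],[0,0,0],[0,0,0],[0,0,0],[0,0,0],[0,0,0],[0,0,0]],"jaw":[85,85,85,85,85,85,85,85,85,85,85]}'; python3 - <<'E'
from h import *
im,T=grab('wrist','w6'); print(T.round(4).tolist())
E
```

```text
time: 11.35
tool_pos: [0.4184, -0.3542, 0.044]
tool_rot: [-0.706, 0.707, -0.03, 0.032]
contact_force: [1.1, -0.8, 0.4]
gripper_width: 0.995
[[0.9961, 0.0018, 0.0879, 0.4184], [-0.0879, -0.002, 0.9961, -0.3542], [0.002, -1.0, -0.0018, 0.044], [0.0, 0.0, 0.0, 1.0]]
```

View pics/w6.png

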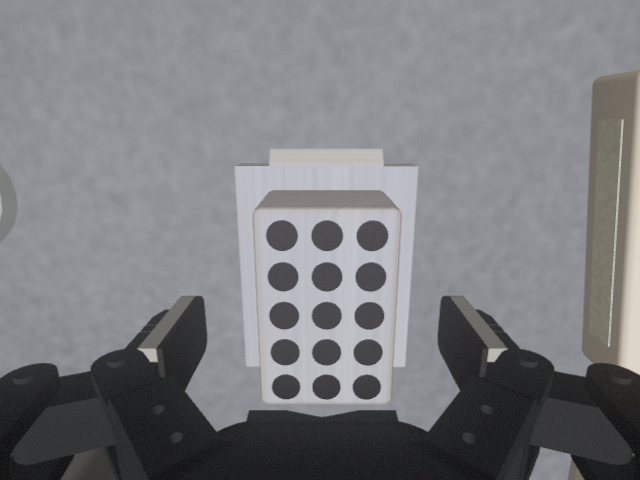

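```bash
python3 - <<'E'
from h import *
im=cv2.imread('pics/w6.png'); T=np.load('pics/w6.npy')
P=wells(im,T,(262,215,392,402))
print(T[:3,3])
E
```

```text
n wells 15
centre [ 0.4167 -0.3526] yaw -0.09
[ 0.41835502 -0.35418144  0.04401144]
```

```bash
python3 -m jog '{"offset":[[-0.03,0.03,-0.2],[0,0,-0.2],[0,0,-0.08],[0,0,0],[0,0,0],[0,0,0],[0,0,0],[0,0,0],[0,0,0],[0,0,0]],"angular":[[0,0,0],[0,0,0],[0,0,0],[0,0,0],[0,0,0],[0,0,0],[0,0,0],[0,0,0],[0,0,0],[0,0,0]],"jaw":[85,85,85,40,40,40,40,40,40,40]}'; python3 - <<'E'
from h import *
im,T=grab('wrist','w7'); print(T.round(4).tolist())
P=wells(im,T,(255,215,400,402))
print(T[:3,3])
E
```

```text
time: 12.4
tool_pos: [0.4159, -0.3525, 0.0186]
tool_rot: [-0.706, 0.707, -0.031, 0.032]
contact_force: [0.0, -0.7, -0.1]
gripper_width: 0.597
[[0.996, 0.0005, 0.089, 0.4159], [-0.089, -0.0005, 0.996, -0.3525], [0.0005, -1.0, -0.0004, 0.0186], [0.0, 0.0, 0.0, 1.0]]
n wells 12
centre [ 0.4085 -0.352 ] yaw -0.1011
[ 0.41593224 -0.352529    0.01858561]
```

View pics/w7.png

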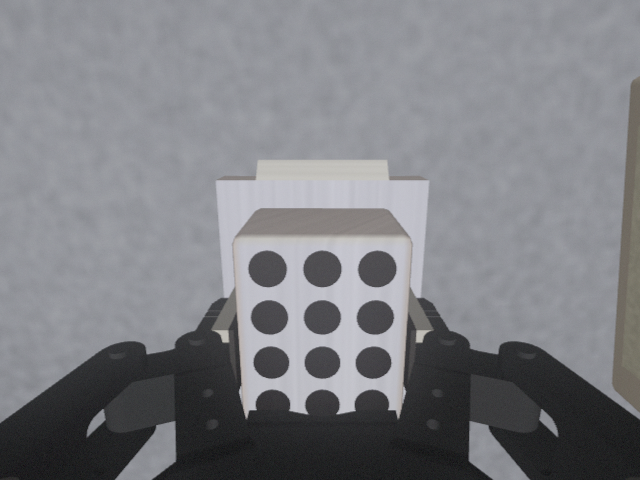

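```bash
python3 - <<'E'
from h import *
im=cv2.imread('pics/w7.png'); T=np.load('pics/w7.npy')
K,C=cam('wrist',T); P=[]
g=cv2.cvtColor(im,cv2.COLOR_BGR2GRAY)[240:382,236:410]; n,l,s,c=cv2.connectedComponentsWithStats((g<105).astype(np.uint8))
for i in range(1,n):
    if 200<s[i,4]<2500:
        p=onz(K,C,c[i,0]+236,c[i,1]+240,.056); P.append(T[:3,:3].T@(p-T[:3,3]))
P=np.array(P); print(P.round(4).tolist()); print(P.mean(0))
q=[P[i+6]-P[i] for i in range(3)]; print(np.arctan2(np.mean(q,0)[2],np.mean(q,0)[0]))
E
```

```text
[[-0.0293, -0.0374, -0.0157], [-0.0293, -0.0374, -0.0002], [-0.0293, -0.0374, 0.0153], [-0.0142, -0.0374, -0.0157], [-0.0142, -0.0374, -0.0002], [-0.0142, -0.0374, 0.0153], [-0.0014, -0.0374, -0.0257], [-0.0023, -0.0374, 0.0255], [0.0009, -0.0374, -0.0157], [0.0009, -0.0374, -0.0002], [0.0009, -0.0374, 0.0153]]
[-0.01197214 -0.03742061 -0.00017487]
-0.17834591251094356
```

```bash
python3 - <<'E'
from h import *
for w in ('w3','w4'):
    im=cv2.imread(f'pics/{w}.png'); T=np.load(f'pics/{w}.npy'); K,C=cam('wrist',T)
    g=cv2.cvtColor(im,cv2.COLOR_BGR2GRAY); sub=np.zeros_like(g); sub[295:412,255:390]=(g[295:412,255:390]<100)
    cs,_=cv2.findContours(sub,0,2); k=max(cs,key=cv2.contourArea); e=cv2.fitEllipse(cv2.convexHull(k)); print(e)
    # ray in tool frame
    o,d=ray(K,C,*e[0]); o=T[:3,:3].T@(o-T[:3,3]); d=T[:3,:3].T@d
    print(o+d*((-.0374-o[1])/d[1]))
E
```

```text
((321.941650390625, 355.2257385253906), (108.83103942871094, 122.9685287475586), 89.54447937011719)
[-0.00150584 -0.0374     -0.00018496]
((321.9263916015625, 355.13262939453125), (108.62372589111328, 122.80789947509766), 88.68597412109375)
[-0.00153771 -0.0374     -0.00018957]
```

```bash
python3 -m jog '{"offset":[[0,0,0.3],[0,0,0.6],[0,0,0.8],[0,0,0.8],[0,0,0.8],[0.1,0.3,0.7],[0.3,0.6,0.5],[0.3,0.8,0.1],[0.3,0.9,0],[0.3,0.9,0],[0.2,0.9,0],[0.1,0.9,0]],"angular":[[0,0,0],[0,0,0],[0,0,0],[0,0,0],[0,0,0],[0,0,0.15],[0,0,0.15],[0,0,0.15],[0,0,0.15],[0,0,0.15],[0,0,0.15],[0,0,0.15]],"jaw":[40,40,40,40,40,40,40,40,40,40,40,40]}'; python3 -m jog '{"offset":[[0,0.9,0],[0,0.9,0],[-0.1,0.9,0],[-0.2,0.9,0],[-0.3,0.9,0],[-0.3,0.9,0],[-0.3,0.9,0],[-0.3,0.9,0],[-0.3,0.8,0],[-0.3,0.6,0],[-0.2,0.3,0],[0,0,0]],"angular":[[0,0,0.15],[0,0,0.15],[0,0,0.15],[0,0,0.15],[0,0,0.15],[0,0,0.15],[0,0,0.1],[0,0,0.1],[0,0,0.04],[0,0,0],[0,0,0],[0,0,0]],"jaw":[40,40,40,40,40,40,40,40,40,40,40,40]}';python3 -m jog '{"offset":[[0,0,0]],"angular":[[0,0,0]],"jaw":[40]}'
```

```text
time: 13.65
tool_pos: [0.4951, -0.0851, 0.2479]
tool_rot: [0.707, -0.707, -0.007, 0.008]
contact_force: [0.7, 0.6, -4.8]
gripper_width: 0.597
time: 14.85
tool_pos: [0.3785, 0.3589, 0.2477]
tool_rot: [-0.705, 0.706, 0.05, -0.052]
contact_force: [-0.0, -0.4, -5.2]
gripper_width: 0.602
time: 14.95
tool_pos: [0.3801, 0.3573, 0.2478]
tool_rot: [-0.705, 0.706, 0.05, -0.05]
contact_force: [-0.4, -0.3, -4.4]
gripper_width: 0.6
```

```bash
python3 -m jog '{"offset":[[-0.05,0.12,-0.2],[-0.06,0.12,-0.5],[0,0,-0.7],[0,0,-0.7],[0,0,-0.4],[0,0,-0.2],[0,0,0],[0,0,0]],"angular":[[0,0,0],[0,0,0],[0,0,0],[0,0,0],[0,0,0],[0,0,0],[0,0,0],[0,0,0]],"jaw":[40,40,40,40,40,40,40,40]}'; python3 - <<'E'
from h import *
im,T=grab('wrist','w8'); print(T.round(4).tolist())
im,T=grab('side','d8'); cv2.imwrite('pics/d8c.png',cv2.resize(im[120:230,130:260],None,fx=5,fy=5,interpolation=cv2.INTER_CUBIC))
E
```

```text
time: 15.75
tool_pos: [0.3761, 0.3699, 0.1144]
tool_rot: [0.706, -0.705, -0.05, 0.049]
contact_force: [1.0, 0.7, -4.4]
gripper_width: 0.6
[[0.9903, 0.0014, -0.1391, 0.3761], [0.1391, 0.001, 0.9903, 0.3699], [0.0015, -1.0, 0.0008, 0.1144], [0.0, 0.0, 0.0, 1.0]]
```

View pics/w8.png

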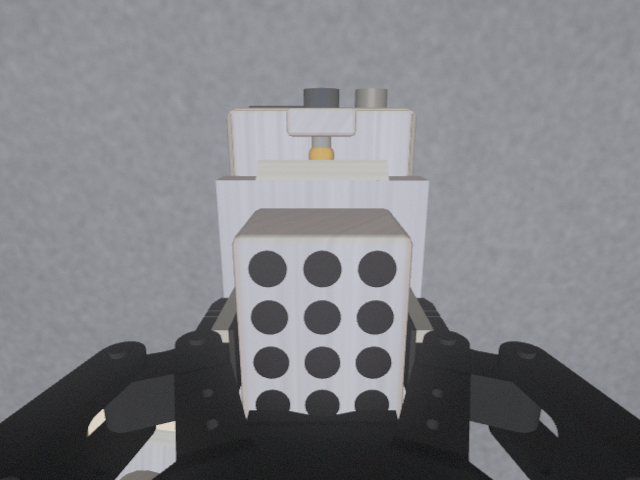

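View pics/d8c.png

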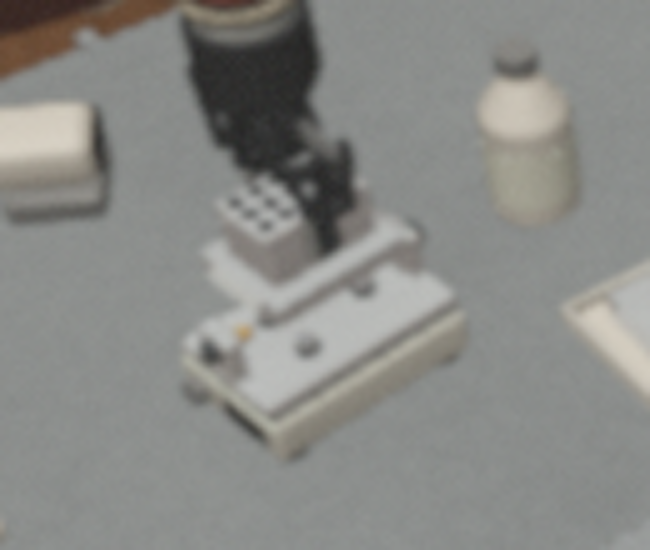

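```bash
python3 -m jog '{"offset":[[-0.02,-0.01,-0.2],[0,0,-0.1],[0,0,-0.1],[0,0,0],[0,0,0]],"angular":[[0,0,0],[0,0,0],[0,0,0],[0,0,0],[0,0,0]],"jaw":[40,40,40,40,40]}';python3 -m jog '{"offset":[[0,0,-0.1],[0,0,-0.05],[0,0,0],[0,0,0]],"angular":[[0,0,0],[0,0,0],[0,0,0],[0,0,0]],"jaw":[40,40,40,40]}'
```

```text
time: 16.35
tool_pos: [0.3746, 0.3694, 0.0935]
tool_rot: [0.705, -0.705, -0.05, 0.049]
contact_force: [1.4, -0.2, -4.2]
gripper_width: 0.597
time: 16.75
tool_pos: [0.3758, 0.3709, 0.0886]
tool_rot: [0.707, -0.704, -0.051, 0.048]
contact_force: [-0.2, 0.6, 5.7]
gripper_width: 0.598
```

```bash
python3 -m jog '{"offset":[[0,0,-0.06],[0,0,-0.06],[0,0,-0.04],[0,0,0],[0,0,0]],"angular":[[0,0,0],[0,0,0],[0,0,0],[0,0,0],[0,0,0]],"jaw":[40,40,40,40,40]}'
```

```text
time: 17.25
tool_pos: [0.3734, 0.3685, 0.0759]
tool_rot: [-0.705, 0.706, 0.049, -0.05]
contact_force: [5.3, 3.0, -11.4]
gripper_width: 0.604
```

```bash
python3 -m jog '{"offset":[[0.02,0.01,-0.04],[0,0,0],[0,0,0]],"angular":[[0,0,0],[0,0,0],[0,0,0]],"jaw":[40,40,40]}'
```

```text
time: 17.55
tool_pos: [0.3747, 0.3693, 0.0748]
tool_rot: [-0.705, 0.706, 0.049, -0.05]
contact_force: [3.5, 2.4, -11.1]
gripper_width: 0.596
```

```bash
python3 -m jog '{"offset":[[0,0,-0.04],[0,0,0],[0,0,0]],"angular":[[0,0,0],[0,0,0],[0,0,0]],"jaw":[40,40,40]}'
```

```text
time: 17.85
tool_pos: [0.375, 0.3694, 0.0745]
tool_rot: [-0.705, 0.706, 0.049, -0.05]
contact_force: [-3.4, -3.0, 2.1]
gripper_width: 0.601
```

```bash
python3 -m jog '{"offset":[[0,0,0],[0,0,0],[0,0,0],[0,0,0],[0,0,0],[0,0,0.3],[0,0,0.6],[0,0,0.8],[0.1,0,0.9],[0.2,0,0.9],[0.5,0,0.7],[0.6,0,0.2]],"angular":[[0,0,0],[0,0,0],[0,0,0],[0,0,0],[0,0,0],[0,0,0],[0,0,0],[0,0,0],[0,0,0],[0,0,-0.3],[0,0,-0.5],[0,0,-0.5]],"jaw":[85,85,85,85,85,85,85,85,85,85,85,85]}';python3 -m jog '{"offset":[[0.4,0,0],[0.2,0,0],[0,0,0],[0,0,0]],"angular":[[0,0,0],[0,0,0],[0,0,0],[0,0,0]],"jaw":[85,85,85,85]}'; python3 - <<'E'
from h import *
im,T=grab('wrist','w9'); print(T.round(4).tolist())
cv2.imwrite('pics/w9c.png',cv2.resize(im[0:220,220:420],None,fx=2.7,fy=2.7))
im,T=grab('side','d9'); cv2.imwrite('pics/d9c.png',cv2.resize(im[120:230,130:260],None,fx=5,fy=5,interpolation=cv2.INTER_CUBIC))
E
```

```text
time: 19.05
tool_pos: [0.4471, 0.371, 0.302]
tool_rot: [0.709, -0.705, -0.004, -0.002]
contact_force: [0.8, 0.6, 0.2]
gripper_width: 0.994
time: 19.45
tool_pos: [0.4744, 0.3697, 0.2934]
tool_rot: [-0.707, 0.707, 0.001, -0.002]
contact_force: [0.2, -0.2, -0.2]
gripper_width: 0.993
[[1.0, -0.0014, -0.0045, 0.4744], [0.0045, -0.0005, 1.0, 0.3697], [-0.0015, -1.0, -0.0005, 0.2934], [0.0, 0.0, 0.0, 1.0]]
```

View pics/w9c.png

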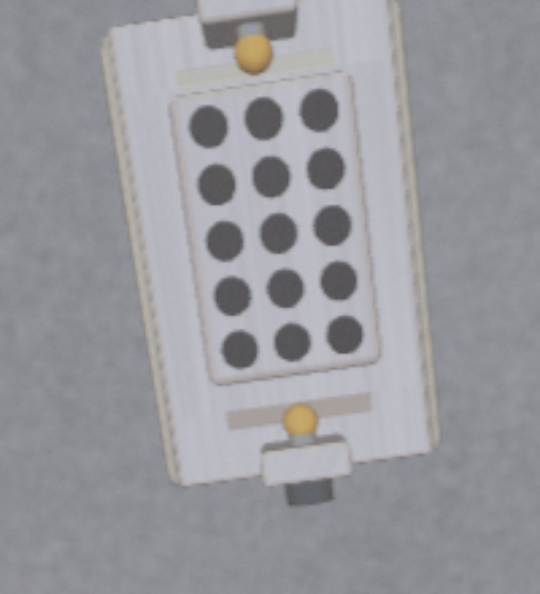

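View pics/d9c.png

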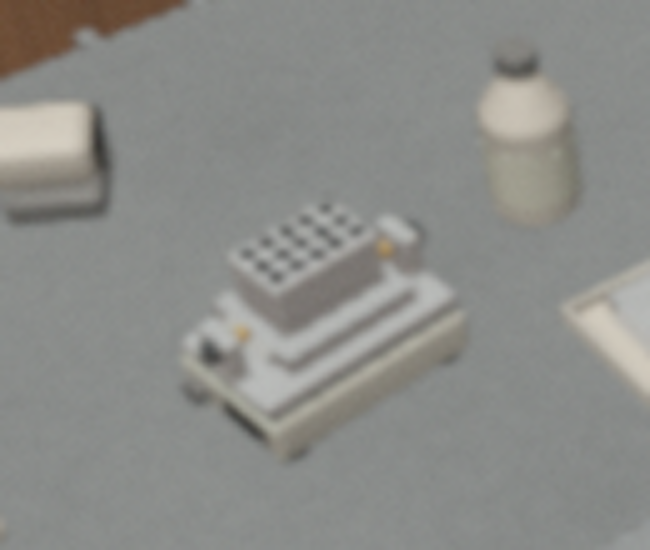

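```bash
python3 - <<'E'
from h import *
im=cv2.imread('pics/w9.png'); T=np.load('pics/w9.npy'); K,C=cam('wrist',T)
P=wells(im,T,(285,28,358,138),.1124)
hsv=cv2.cvtColor(im,cv2.COLOR_BGR2HSV)
m=((hsv[...,0]>8)&(hsv[...,0]<30)&(hsv[...,1]>100)&(hsv[...,2]>90)).astype(np.uint8); m[200:]=0;m[:,:250]=0;m[:,400:]=0
n,l,s,c=cv2.connectedComponentsWithStats(m)
Q=[onz(K,C,*c[i],.073) for i in range(1,n) if s[i,4]>20]; d=Q[1]-Q[0]; print(Q,np.linalg.norm(d),'yaw',np.arctan2(d[1],d[0]),(Q[0]+Q[1])/2)
# pitch check
print(np.linalg.norm(P[-2]-P[1])/4)
E
```

```text
n wells 15
centre [0.3765 0.3695] yaw 0.1401
[array([0.32055432, 0.36158345, 0.073     ]), array([0.43157664, 0.37724362, 0.073     ])] 0.11212134805325565 yaw 0.1401297873486991 [0.37606548 0.36941353 0.073     ]
0.015126701993932503
```

The tube block is home: its centre agrees with the seat and its yaw is 0.140. Roller spacing is 0.1121 m, against 0.1117 m with the round block. Next I look at the loader.

```bash
python3 -m jog '{"offset":[[0.1,-0.4,0],[0.1,-0.8,0],[0.1,-0.9,0],[0.1,-0.9,0],[0.1,-0.9,0],[0,-0.9,0],[0,-0.9,0],[0,-0.8,0],[0,-0.6,0],[0,-0.3,0],[0,0,0],[0,0,0]],"angular":[[0,0,0],[0,0,0],[0,0,0],[0,0,0],[0,0,0],[0,0,0],[0,0,0],[0,0,0],[0,0,0],[0,0,0],[0,0,0],[0,0,0]],"jaw":[85,85,85,85,85,85,85,85,85,85,85,85]}'; python3 - <<'E'
from h import *
im,T=grab('wrist','w10'); print(T.round(4).tolist())
E
```

```text
time: 20.75
tool_pos: [0.4998, 0.0003, 0.2937]
tool_rot: [0.707, -0.707, -0.001, 0.002]
contact_force: [-0.9, 0.3, 0.2]
gripper_width: 0.992
[[1.0, -0.0, -0.0042, 0.4998], [0.0042, 0.0006, 1.0, 0.0003], [-0.0, -1.0, 0.0006, 0.2937], [0.0, 0.0, 0.0, 1.0]]
```

View pics/w10.png

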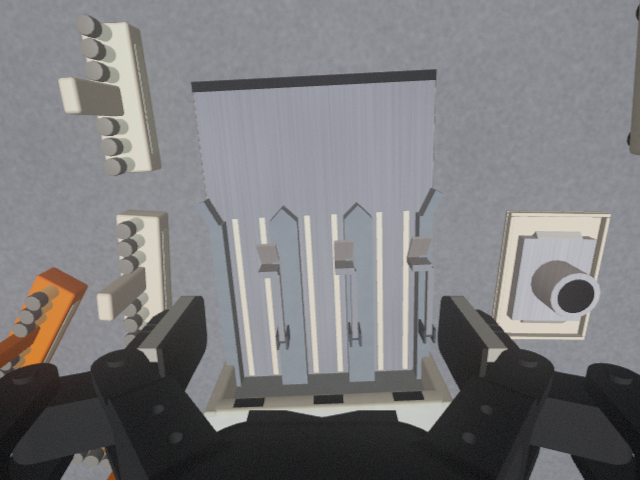

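```bash
python3 - <<'E'
from h import *
im=cv2.imread('pics/w10.png'); T=np.load('pics/w10.npy'); K,C=cam('wrist',T)
cv2.imwrite('pics/w10c.png',cv2.resize(im[190:400,190:450],None,fx=3,fy=3))
for n,u,v,z in [('edgeR',194,91,.012),('edgeL',436,79,.012),('tipRM',286,207,.032),('tipML',357,204,.032)]: print(n,onz(K,C,u,v,z).round(4))
hsv=cv2.cvtColor(im,cv2.COLOR_BGR2HSV)
m=((hsv[...,1]>8)&(hsv[...,0]<40)&(hsv[...,2]>190)).astype(np.uint8)
mm=np.zeros_like(m); mm[205:375,225:420]=m[205:375,225:420]
n,l,s,c=cv2.connectedComponentsWithStats(mm)
for i in range(1,n):
    if s[i,4]>150:
        ys,xs=np.where(l==i); p=np.polyfit(ys,xs,1)
        a=onz(K,C,np.polyval(p,ys.min()),ys.min(),.012);b=onz(K,C,np.polyval(p,ys.max()),ys.max(),.012)
        print(s[i].tolist(),a.round(4),b.round(4),'yaw',np.arctan2(b[1]-a[1],b[0]-a[0]).round(4))
E
```

```text
edgeR [ 0.3983 -0.1303  0.012 ]
edgeL [0.3858 0.1148 0.012 ]
tipRM [ 0.5139 -0.0373  0.032 ]
tipML [0.5103 0.0369 0.032 ]
[403, 211, 6, 158, 778] [0.5218 0.0926 0.012 ] [0.72   0.1036 0.012 ] yaw 0.0554
[376, 212, 7, 158, 812] [0.5231 0.063  0.012 ] [0.7216 0.0735 0.012 ] yaw 0.053
[331, 214, 7, 33, 153] [0.5256 0.0134 0.012 ] [0.5625 0.0143 0.012 ] yaw 0.0258
[304, 216, 15, 157, 817] [ 0.528  -0.0168  0.012 ] [ 0.7262 -0.0062  0.012 ] yaw 0.0536
[232, 219, 23, 156, 801] [ 0.5317 -0.0966  0.012 ] [ 0.7294 -0.0861  0.012 ] yaw 0.0532
[334, 272, 9, 100, 488] [0.5938 0.0166 0.012 ] [0.7246 0.0237 0.012 ] yaw 0.054
[265, 278, 14, 96, 480] [ 0.6016 -0.0628  0.012 ] [ 0.7279 -0.0562  0.012 ] yaw 0.052
```

View pics/w10c.png

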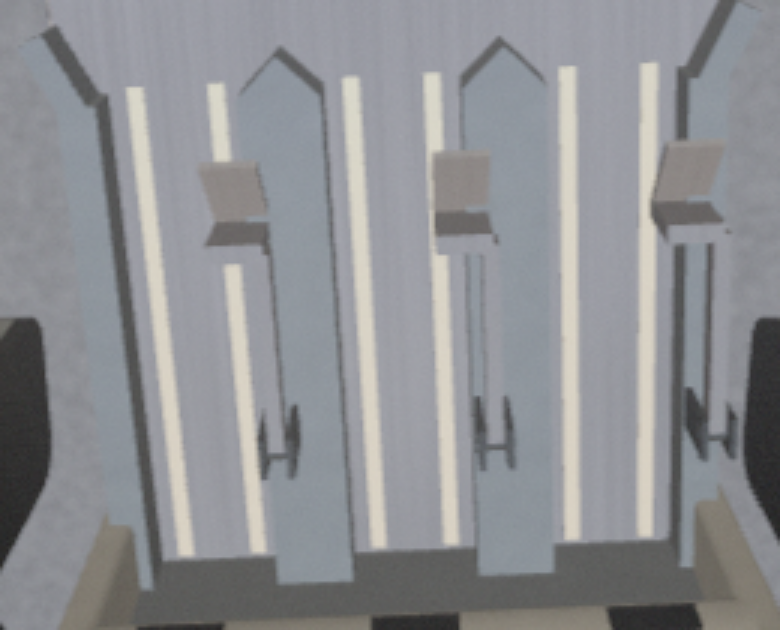

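```bash
python3 -m jog '{"offset":[[0.1,-0.4,0],[0.2,-0.8,0],[0.2,-0.9,0],[0.2,-0.9,0],[0,-0.7,0],[0,-0.3,0],[0,0,0],[0,0,0]],"angular":[[0,0,0],[0,0,0],[0,0,0],[0,0,0],[0,0,0],[0,0,0],[0,0,0],[0,0,0]],"jaw":[50,50,50,50,50,50,50,50]}'; python3 - <<'E'
from h import *
im,T=grab('wrist','w11'); print(T.round(4).tolist())
E
```

```text
time: 21.6
tool_pos: [0.5354, -0.1987, 0.2937]
tool_rot: [0.707, -0.707, -0.002, 0.002]
contact_force: [-0.2, 0.7, -0.3]
gripper_width: 0.585
[[1.0, -0.0001, -0.0055, 0.5354], [0.0055, 0.001, 1.0, -0.1987], [-0.0001, -1.0, 0.001, 0.2937], [0.0, 0.0, 0.0, 1.0]]
```

View pics/w11.png

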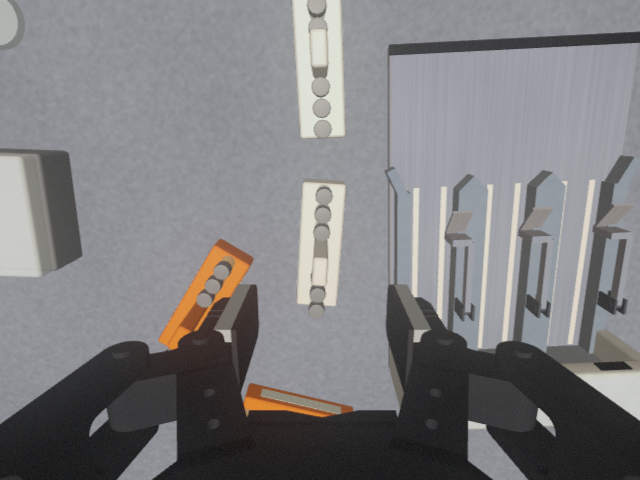

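In the picture, the two white racks are at (320,60) with the fin top at (319,46), and at (320,245) with the fin top at (319,271). The orange look-alikes are at (205,290) and (300,400). The white ones fit the description, so I measure those.

```bash
cat >> h.py <<'E'
def racks(im,T,box,zb=.030,zf=.106,fin=None):
    K,C=cam('wrist',T); x0,y0,x1,y1=box
    hsv=cv2.cvtColor(im,cv2.COLOR_BGR2HSV)
    m=((hsv[...,1]>8)&(hsv[...,1]<80)&(hsv[...,0]>10)&(hsv[...,0]<40)&(hsv[...,2]>170)).astype(np.uint8)
    M=np.zeros_like(m); M[y0:y1,x0:x1]=m[y0:y1,x0:x1]
    cs,_=cv2.findContours(M,0,2); k=max(cs,key=cv2.contourArea)
    W=np.array([onz(K,C,*p,zb)[:2] for p in cv2.convexHull(k).reshape(-1,2)],np.float32)
    r=cv2.minAreaRect((W*1000).astype(np.float32)); print('body rect mm',r)
    return M
E
python3 - <<'E'
from h import *
im=cv2.imread('pics/w11.png'); T=np.load('pics/w11.npy'); K,C=cam('wrist',T)
racks(im,T,(285,0,360,150)); racks(im,T,(285,170,360,330))
for u,v in [(319,46),(319,271)]: print(onz(K,C,u,v,.106).round(4))
cv2.imwrite('pics/w11c.png',cv2.resize(im[0:330,270:370],None,fx=1.8,fy=1.8))
E
```

```text
body rect mm ((416.5090637207031, -201.7529754638672), (123.58702850341797, 45.6912727355957), 3.1618828773498535)
body rect mm ((592.9970092773438, -200.60833740234375), (45.68988037109375, 138.42758178710938), 86.71280670166016)
[ 0.4082 -0.2018  0.106 ]
[ 0.5925 -0.201   0.106 ]
```

View pics/w11c.png

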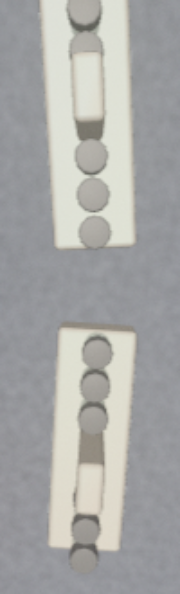

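```bash
python3 -m jog '{"offset":[[0.3,-0.01,-0.2],[0.4,-0.01,-0.5],[0.3,-0.01,-0.7],[0.15,-0.01,-0.8],[0,0,-0.8],[0,0,-0.7],[0,0,-0.5],[0,0,-0.3],[0,0,0],[0,0,0]],"angular":[[0,0,-0.2],[0,0,-0.2],[0,0,-0.2],[0,0,0],[0,0,0],[0,0,0],[0,0,0],[0,0,0],[0,0,0],[0,0,0]],"jaw":[50,50,50,50,50,50,50,50,50,50]}'; python3 - <<'E'
from h import *
im,T=grab('wrist','w12'); print(T.round(4).tolist())
E
```

```text
time: 22.65
tool_pos: [0.5936, -0.2019, 0.0701]
tool_rot: [-0.707, 0.707, -0.02, 0.021]
contact_force: [-0.5, -0.6, 0.9]
gripper_width: 0.585
[[0.9983, 0.0016, 0.0576, 0.5936], [-0.0576, -0.0006, 0.9983, -0.2019], [0.0017, -1.0, -0.0005, 0.0701], [0.0, 0.0, 0.0, 1.0]]
```

View pics/w12.png

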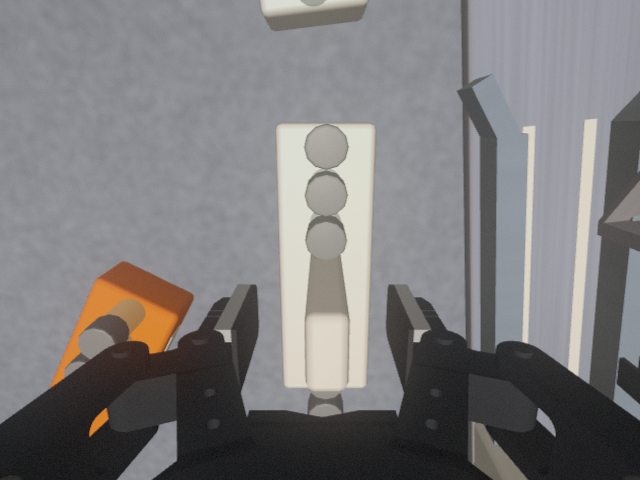

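The fin is centred at about (327,350) between the pads. Closing.

```bash
python3 -m jog '{"offset":[[0,0.02,0],[0,0,0],[0,0,0],[0,0,0],[0,0,0],[0,0,0],[0,0,0],[0,0,0],[0,0,0.2],[0,0,0.4],[0,0,0.4],[0,0,0]],"angular":[[0,0,0],[0,0,0],[0,0,0],[0,0,0],[0,0,0],[0,0,0],[0,0,0],[0,0,0],[0,0,0],[0,0,0],[0,0,0],[0,0,0]],"jaw":[8,8,8,8,8,8,8,8,8,8,8,8]}'; python3 -m jog '{"offset":[[0,0,0]],"angular":[[0,0,0]],"jaw":[8]}'; python3 - <<'E'
from h import *
im,T=grab('wrist','w13'); print(T.round(4).tolist())
E
```

```text
time: 23.9
tool_pos: [0.5943, -0.202, 0.1218]
tool_rot: [-0.706, 0.708, -0.019, 0.022]
contact_force: [1.1, -0.1, -1.5]
gripper_width: 0.158
time: 24.0
tool_pos: [0.5924, -0.2012, 0.1184]
tool_rot: [0.707, -0.707, 0.021, -0.021]
contact_force: [-0.1, 0.3, -2.7]
gripper_width: 0.155
[[0.9983, -0.0004, 0.0587, 0.5924], [-0.0587, 0.0002, 0.9983, -0.2012], [-0.0004, -1.0, 0.0001, 0.1184], [0.0, 0.0, 0.0, 1.0]]
```

View pics/w13.png

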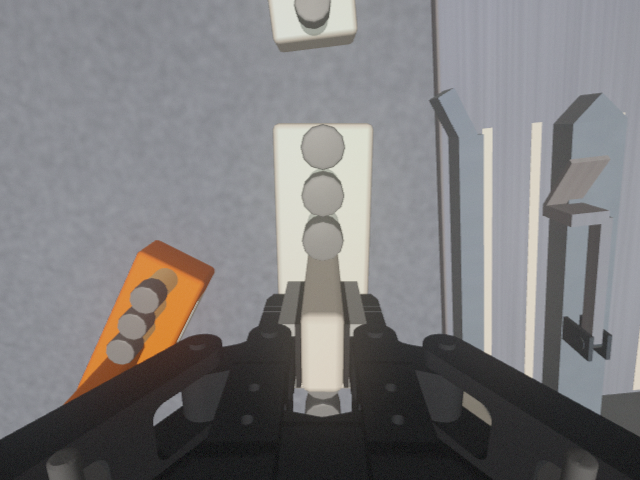

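```bash
python3 - <<'E'
from h import *
im=cv2.imread('pics/w13.png'); T=np.load('pics/w13.npy'); K,C=cam('wrist',T)
z=T[2,3]-.0695+.030
for uv in [(275,126),(371,126),(279,290),(368,290)]:
    p=onz(K,C,*uv,z); print(uv,(T[:3,:3].T@(p-T[:3,3])).round(4))
E
```

```text
(275, 126) [-0.068   0.0395 -0.0211]
(371, 126) [-0.0681  0.0395  0.0216]
(279, 290) [ 0.0108  0.0395 -0.0216]
(368, 290) [0.0108 0.0395 0.0228]
```

```bash
python3 -m jog '{"offset":[[0,0,0.3],[0,0,0.6],[-0.2,0.1,0.5],[-0.5,0.4,0.2],[-0.6,0.5,0],[-0.6,0.5,0],[-0.6,0.45,0],[-0.4,0.3,0],[-0.09,0.05,0],[0,0,0],[0,0,0],[0,0,0]],"angular":[[0,0,0],[0,0,0],[0,0,0.17],[0,0,0.2],[0,0,0.2],[0,0,0.2],[0,0,0.2],[0,0,0.1],[0,0,0],[0,0,0],[0,0,0],[0,0,0]],"jaw":[8,8,8,8,8,8,8,8,8,8,8,8]}'; python3 - <<'E'
from h import *
im,T=grab('wrist','w14'); print(T.round(4).tolist())
E
```

```text
time: 25.25
tool_pos: [0.4439, -0.0869, 0.199]
tool_rot: [-0.707, 0.707, 0.019, -0.019]
contact_force: [0.1, 0.0, -2.8]
gripper_width: 0.158
[[0.9986, 0.0001, -0.0527, 0.4439], [0.0527, -0.0001, 0.9986, -0.0869], [0.0001, -1.0, -0.0001, 0.199], [0.0, 0.0, 0.0, 1.0]]
```

View pics/w14.png

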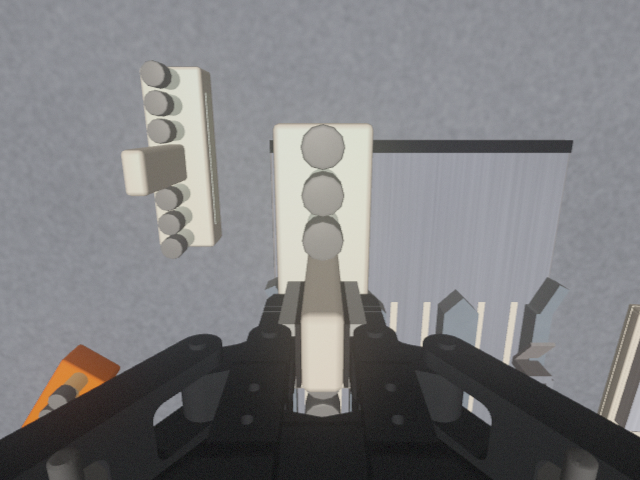

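```bash
python3 - <<'E'
from h import *
im=cv2.imread('pics/w14.png'); T=np.load('pics/w14.npy'); K,C=cam('wrist',T)
for n,uv,z in [('m1',(394,306),.012),('m2',(427,306),.012),('l1',(479,306),.012),('l2',(513,306),.012),('apron top of dark',(450,141),.012),('bottom of dark',(450,152),.012),('tipML',(457,292),.032)]:
    p=onz(K,C,*uv,z); print(n,p.round(4),(T[:3,:3].T@(p-T[:3,3])).round(4))
cv2.imwrite('pics/w14c.png',cv2.resize(im[120:330,250:570],None,fx=2.4,fy=2.4))
E
```

```text
m1 [ 0.5312 -0.0164  0.012 ] [0.0909 0.187  0.0659]
m2 [0.5296 0.0138 0.012 ] [0.0909 0.187  0.0961]
l1 [0.5271 0.0614 0.012 ] [0.0908 0.187  0.1437]
l2 [0.5254 0.0924 0.012 ] [0.0908 0.187  0.1748]
apron top of dark [0.3823 0.0142 0.012 ] [-0.0562  0.187   0.1042]
bottom of dark [0.3911 0.0154 0.012 ] [-0.0474  0.187   0.105 ]
tipML [0.5059 0.0313 0.032 ] [0.0681 0.167  0.1148]
```

View pics/w14c.png

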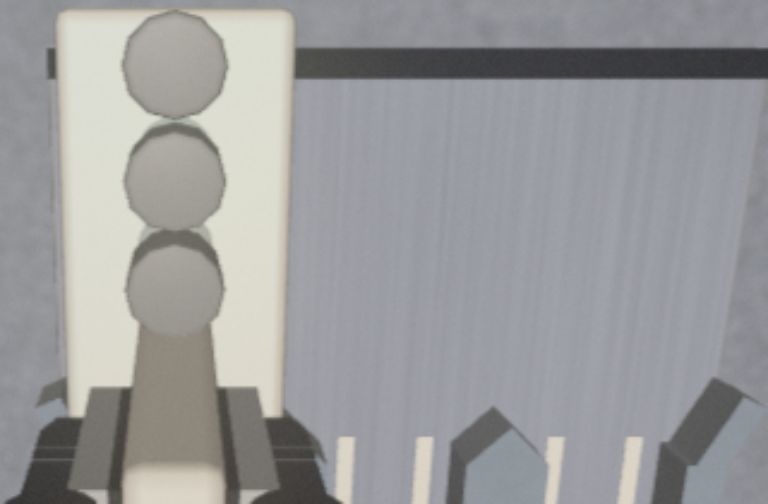

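```bash
python3 -m jog '{"offset":[[-0.2,-0.01,-0.3],[0,0,-0.6],[0,0,-0.6],[0,0,-0.5],[0,0,-0.2],[0,0,-0.1],[0,0,0],[0,0,0]],"angular":[[0,0,0],[0,0,0],[0,0,0],[0,0,0],[0,0,0],[0,0,0],[0,0,0],[0,0,0]],"jaw":[8,8,8,8,8,8,8,8]}'; python3 -m jog '{"offset":[[0,0,-0.02],[0,0,0],[0,0,0]],"angular":[[0,0,0],[0,0,0],[0,0,0]],"jaw":[8,8,8]}'; 
```

```text
time: 26.1
tool_pos: [0.4344, -0.0873, 0.0853]
tool_rot: [-0.707, 0.707, 0.02, -0.018]
contact_force: [0.5, -0.3, -2.9]
gripper_width: 0.152
time: 26.4
tool_pos: [0.4336, -0.0869, 0.0834]
tool_rot: [-0.707, 0.707, 0.019, -0.019]
contact_force: [0.7, 0.4, -1.9]
gripper_width: 0.156
```

```bash
python3 -m jog '{"offset":[[0,0,-0.02],[0,0,0],[0,0,0]],"angular":[[0,0,0],[0,0,0],[0,0,0]],"jaw":[8,8,8]}'; python3 -m jog '{"offset":[[0,0,-0.02],[0,0,0],[0,0,0]],"angular":[[0,0,0],[0,0,0],[0,0,0]],"jaw":[8,8,8]}'; 
```

```text
time: 26.7
tool_pos: [0.4335, -0.0869, 0.0822]
tool_rot: [-0.707, 0.707, 0.019, -0.019]
contact_force: [-0.2, 0.3, -1.1]
gripper_width: 0.154
time: 27.0
tool_pos: [0.4339, -0.087, 0.0821]
tool_rot: [-0.707, 0.707, 0.019, -0.019]
contact_force: [-3.2, 1.3, 4.6]
gripper_width: 0.155
```

```bash
python3 -m jog '{"offset":[[0.1,0.005,0.02],[0.2,0.011,0],[0.2,0.011,0],[0.2,0.011,0],[0.2,0.011,0],[0.2,0.011,0],[0.2,0.011,0],[0.2,0.011,0],[0.2,0.011,0],[0,0,0]],"angular":[[0,0,0],[0,0,0],[0,0,0],[0,0,0],[0,0,0],[0,0,0],[0,0,0],[0,0,0],[0,0,0],[0,0,0]],"jaw":[8,8,8,8,8,8,8,8,8,8]}'; python3 -m jog '{"offset":[[0.2,0.011,0],[0.2,0.011,0],[0.2,0.011,0],[0.2,0.011,0],[0,0,0]],"angular":[[0,0,0],[0,0,0],[0,0,0],[0,0,0],[0,0,0]],"jaw":[8,8,8,8,8]}'
```

```text
time: 28.0
tool_pos: [0.5203, -0.0821, 0.0821]
tool_rot: [-0.707, 0.707, 0.02, -0.018]
contact_force: [2.3, 1.2, 2.4]
gripper_width: 0.155
time: 28.5
tool_pos: [0.5597, -0.08, 0.0821]
tool_rot: [-0.707, 0.707, 0.02, -0.018]
contact_force: [0.8, -0.2, 3.1]
gripper_width: 0.157
```

```bash
python3 -m jog '{"offset":[[0.2,0.011,0],[0.3,0.016,0],[0.3,0.016,0],[0.3,0.016,0],[0.3,0.016,0],[0.2,0.011,0],[0.1,0.005,0],[0,0,0],[0,0,0]],"angular":[[0,0,0],[0,0,0],[0,0,0],[0,0,0],[0,0,0],[0,0,0],[0,0,0],[0,0,0],[0,0,0]],"jaw":[8,8,8,8,8,8,8,8,8]}'; python3 - <<'E'
from h import *
im,T=grab('wrist','w15'); print(T.round(4).tolist())
E
```

```text
time: 29.4
tool_pos: [0.6438, -0.0754, 0.0822]
tool_rot: [-0.707, 0.707, 0.02, -0.018]
contact_force: [3.2, 0.7, 3.2]
gripper_width: 0.158
[[0.9986, 0.0021, -0.0535, 0.6438], [0.0535, -0.0002, 0.9986, -0.0754], [0.0021, -1.0, -0.0003, 0.0822], [0.0, 0.0, 0.0, 1.0]]
```

View pics/w15.png

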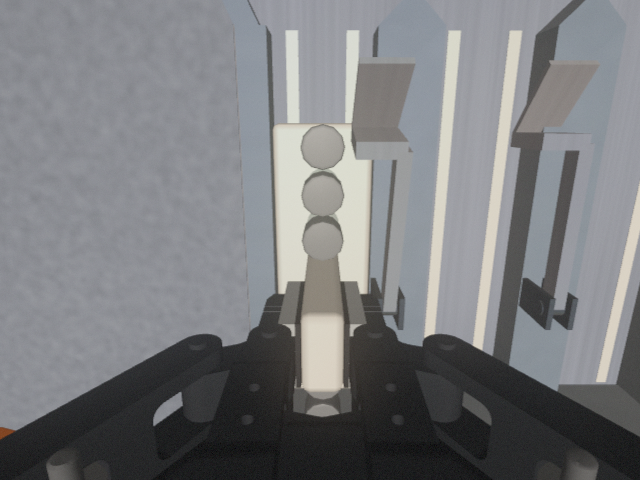

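```bash
python3 -m jog '{"offset":[[0.1,0.005,0],[0.1,0.005,0],[0.06,0.003,0],[0,0,0],[0,0,0]],"angular":[[0,0,0],[0,0,0],[0,0,0],[0,0,0],[0,0,0]],"jaw":[8,8,8,8,8]}'; python3 -m jog '{"offset":[[0.04,0.002,0],[0,0,0],[0,0,0]],"angular":[[0,0,0],[0,0,0],[0,0,0]],"jaw":[8,8,8]}'; python3 - <<'E'
from h import *
im,T=grab('wrist','w16'); cv2.imwrite('pics/w16c.png',cv2.resize(im[0:330,230:480],None,fx=1.8,fy=1.8))
E
```

```text
time: 29.95
tool_pos: [0.6559, -0.0748, 0.0822]
tool_rot: [-0.707, 0.707, 0.019, -0.019]
contact_force: [-2.1, -0.4, 4.3]
gripper_width: 0.156
time: 30.25
tool_pos: [0.6576, -0.0748, 0.0822]
tool_rot: [-0.707, 0.707, 0.018, -0.019]
contact_force: [-2.1, -0.3, 6.0]
gripper_width: 0.158
```

View pics/w16c.png

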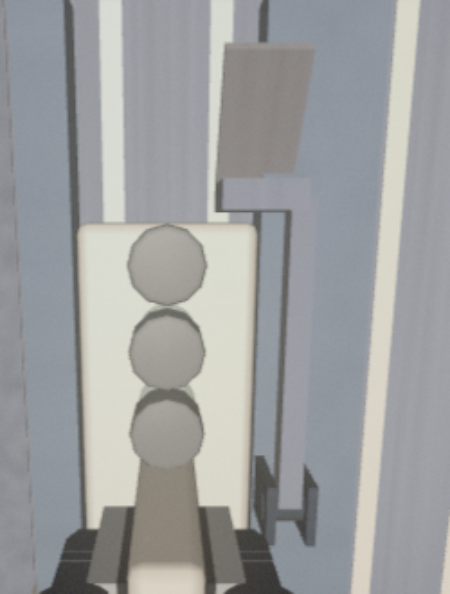

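```bash
python3 -m jog '{"offset":[[0.03,0.002,0],[0,0,0],[0,0,0]],"angular":[[0,0,0],[0,0,0],[0,0,0]],"jaw":[8,8,8]}'; python3 -m jog '{"offset":[[0.03,0.002,0],[0,0,0],[0,0,0]],"angular":[[0,0,0],[0,0,0],[0,0,0]],"jaw":[8,8,8]}'
```

```text
time: 30.6
tool_pos: [0.659, -0.0746, 0.0822]
tool_rot: [-0.707, 0.707, 0.018, -0.019]
contact_force: [-2.4, 0.3, 5.7]
gripper_width: 0.157
time: 30.9
tool_pos: [0.6604, -0.0746, 0.0822]
tool_rot: [-0.707, 0.707, 0.018, -0.019]
contact_force: [-3.5, -0.5, 6.8]
gripper_width: 0.153
```

```bash
python3 -m jog '{"offset":[[0,0,0.02],[0,0,0],[0,0,0],[0,0,0],[0,0,0],[0,0,0.2],[0,0,0.5],[0,0,0.8],[-0.2,0,0.8],[-0.3,0,0.8],[0,0,0.5],[0,0,0]],"angular":[[0,0,0],[0,0,0],[0,0,0],[0,0,0],[0,0,0],[0,0,0],[0,0,0],[0,0,0],[0,0,0],[0,0,0],[0,0,0],[0,0,0]],"jaw":[45,45,45,45,45,45,45,45,45,45,45,45]}'; python3 -m jog '{"offset":[[0,0,0],[0,0,0]],"angular":[[0,0,0],[0,0,0]],"jaw":[45,45]}'; python3 - <<'E'
from h import *
im,T=grab('wrist','w17'); print(T.round(4).tolist())
im,T=grab('side','d17');cv2.imwrite('pics/d17c.png',cv2.resize(im[150:300,230:400],None,fx=4.5,fy=4,interpolation=cv2.INTER_CUBIC))
E
```

```text
time: 32.1
tool_pos: [0.6384, -0.075, 0.2703]
tool_rot: [-0.706, 0.708, 0.023, -0.015]
contact_force: [0.0, 0.3, 0.5]
gripper_width: 0.524
time: 32.3
tool_pos: [0.6355, -0.0742, 0.2609]
tool_rot: [0.707, -0.707, -0.018, 0.02]
contact_force: [1.0, -0.1, 0.0]
gripper_width: 0.53
[[0.9986, -0.0028, -0.0534, 0.6355], [0.0534, 0.0007, 0.9986, -0.0742], [-0.0028, -1.0, 0.0009, 0.2609], [0.0, 0.0, 0.0, 1.0]]
```

View pics/w17.png

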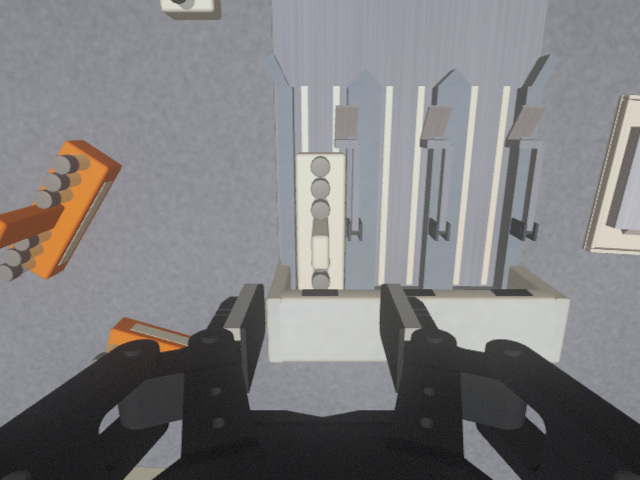

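View pics/d17c.png

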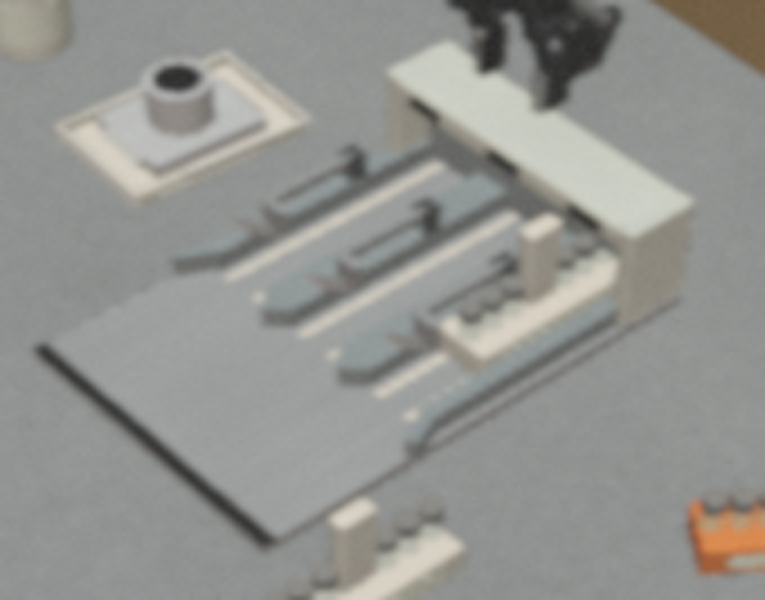

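```bash
python3 - <<'E'
from h import *
im=cv2.imread('pics/w17.png'); T=np.load('pics/w17.npy'); K,C=cam('wrist',T)
cv2.imwrite('pics/w17c.png',cv2.resize(im[80:300,270:560],None,fx=2.7,fy=2.7,interpolation=cv2.INTER_CUBIC))
f=lambda u,v,z:(T[:3,:3].T@(onz(K,C,u,v,z)-T[:3,3])).round(4)
print('tail',f(320,153,.042),'tooth rear top R',f(346,139,.035),'M',f(435,139,.035),'bridge front top',f(420,297,.112), 'bridge rear',f(420,360,.112))
E
```

```text
tail [-0.0444  0.219  -0.0019] tooth rear top R [-0.0565  0.2261  0.0217] M [-0.0565  0.2262  0.1028] bridge front top [0.0645 0.1488 0.0787] bridge rear [0.1221 0.1486 0.0825]
```

View pics/w17c.png

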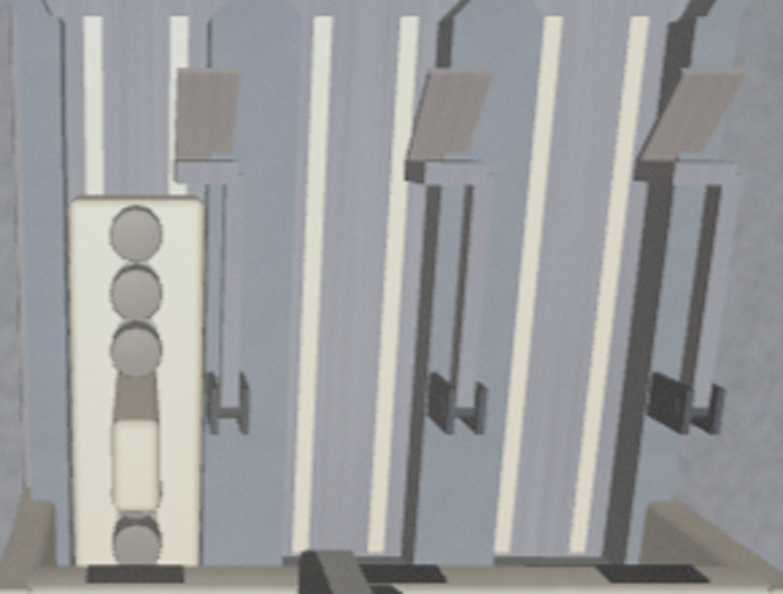

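```bash
python3 -m jog '{"offset":[[-0.3,-0.3,0.1],[-0.5,-0.5,0.1],[-0.6,-0.5,0.1],[-0.6,-0.5,0.1],[-0.5,-0.5,0],[-0.2,-0.2,0],[0,0,0],[0,0,0]],"angular":[[0,0,0],[0,0,0],[0,0,0],[0,0,0],[0,0,0],[0,0,0],[0,0,0],[0,0,0]],"jaw":[50,50,50,50,50,50,50,50]}'; python3 - <<'E'
from h import *
im,T=grab('wrist','w18'); print(T.round(4).tolist())
E
```

```text
time: 33.2
tool_pos: [0.5016, -0.1989, 0.2821]
tool_rot: [0.707, -0.706, -0.019, 0.019]
contact_force: [-0.2, 0.0, 0.4]
gripper_width: 0.586
[[0.9986, -0.0005, -0.0533, 0.5016], [0.0533, 0.0012, 0.9986, -0.1989], [-0.0005, -1.0, 0.0012, 0.2821], [0.0, 0.0, 0.0, 1.0]]
```

View pics/w18.png

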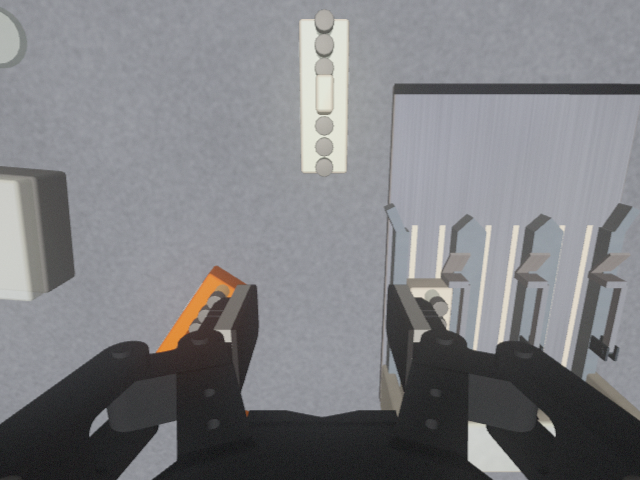

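The last white rack lies at (324,96) with the fin top at (324,93), unmoved.

```bash
python3 - <<'E'
from h import *
im=cv2.imread('pics/w18.png'); T=np.load('pics/w18.npy'); K,C=cam('wrist',T)
racks(im,T,(290,5,360,185)); print(onz(K,C,324.5,93.5,.106).round(4))
E
```

```text
body rect mm ((409.1408996582031, -202.15585327148438), (137.41928100585938, 45.78244400024414), 3.1169755458831787)
[ 0.4096 -0.2019  0.106 ]
```

```bash
python3 -m jog '{"offset":[[-0.4,-0.02,-0.2],[-0.6,-0.02,-0.4],[-0.6,-0.02,-0.5],[-0.25,0,-0.7],[0,0,-0.8],[0,0,-0.8],[0,0,-0.5],[0,0,-0.35],[0,0,0],[0,0,0]],"angular":[[0,0,0],[0,0,0],[0,0,0],[0,0,0],[0,0,0],[0,0,0],[0,0,0],[0,0,0],[0,0,0],[0,0,0]],"jaw":[50,50,50,50,50,50,50,50,50,50]}'; python3 - <<'E'
from h import *
im,T=grab('wrist','w19'); print(T.round(4).tolist())
E
```

```text
time: 34.25
tool_pos: [0.4094, -0.2019, 0.0705]
tool_rot: [0.707, -0.707, -0.019, 0.019]
contact_force: [-0.6, 0.0, 0.4]
gripper_width: 0.587
[[0.9985, -0.0003, -0.0547, 0.4094], [0.0547, 0.0004, 0.9985, -0.2019], [-0.0002, -1.0, 0.0004, 0.0705], [0.0, 0.0, 0.0, 1.0]]
```

View pics/w19.png

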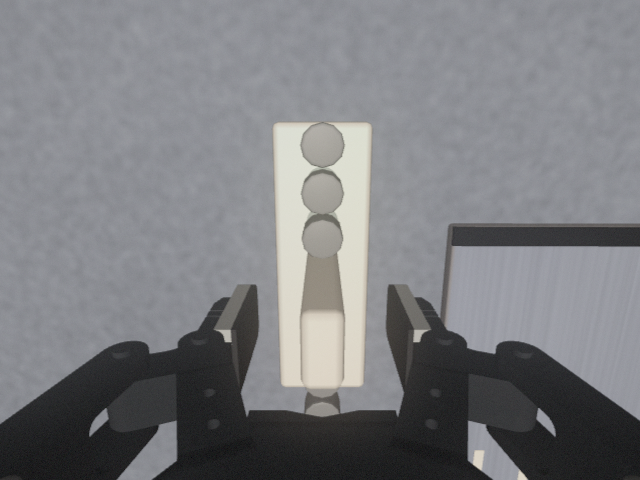

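```bash
python3 -m jog '{"offset":[[0,0,0],[0,0,0],[0,0,0],[0,0,0],[0,0,0],[0,0,0],[0,0,0],[0,0,0.2],[0,0,0.6],[0,0,0.8],[0,0,0.7],[0,0,0.3]],"angular":[[0,0,0],[0,0,0],[0,0,0],[0,0,0],[0,0,0],[0,0,0],[0,0,0],[0,0,0],[0,0,0],[0,0,0],[0,0,0],[0,0,0]],"jaw":[8,8,8,8,8,8,8,8,8,8,8,8]}'; python3 -m jog '{"offset":[[0.03,0.3,0],[0.04,0.6,0],[0.04,0.8,0],[0.04,0.9,0],[0.04,0.9,0],[0.04,0.8,0],[0.04,0.6,0],[0.04,0.4,0],[0,0.19,0],[0,0,0],[0,0,0],[0,0,0]],"angular":[[0,0,0],[0,0,0],[0,0,0],[0,0,0],[0,0,0],[0,0,0],[0,0,0],[0,0,0],[0,0,0],[0,0,0],[0,0,0],[0,0,0]],"jaw":[8,8,8,8,8,8,8,8,8,8,8,8]}'; python3 - <<'E'
from h import *
im,T=grab('wrist','w20'); print(T.round(4).tolist())
E
```

```text
time: 35.5
tool_pos: [0.4097, -0.2032, 0.2039]
tool_rot: [-0.706, 0.708, 0.02, -0.017]
contact_force: [0.7, 0.0, -2.9]
gripper_width: 0.156
time: 36.7
tool_pos: [0.424, 0.0713, 0.1998]
tool_rot: [-0.707, 0.707, 0.018, -0.019]
contact_force: [-0.4, 0.2, -3.0]
gripper_width: 0.154
[[0.9986, -0.0008, -0.052, 0.424], [0.052, -0.0003, 0.9986, 0.0713], [-0.0008, -1.0, -0.0003, 0.1998], [0.0, 0.0, 0.0, 1.0]]
```

View pics/w20.png

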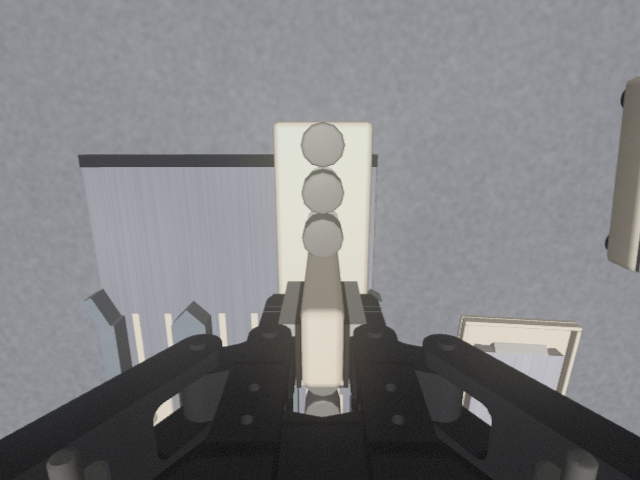

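```bash
python3 - <<'E'
from h import *
im=cv2.imread('pics/w20.png'); T=np.load('pics/w20.npy'); K,C=cam('wrist',T)
for n,uv,z in [('r1',(136,318),.012),('r2',(169,318),.012),('m1',(223,318),.012),('m2',(255,318),.012),('edge',(200,155),.012),('tail',(323,124),T[2,3]-.0395)]:
    p=onz(K,C,*uv,z); print(n,(T[:3,:3].T@(p-T[:3,3])).round(4))
E
```

```text
r1 [ 0.1036  0.1878 -0.1723]
r2 [ 0.1035  0.1878 -0.1418]
m1 [ 0.1035  0.1877 -0.0917]
m2 [ 0.1035  0.1877 -0.0621]
edge [-0.0448  0.1879 -0.1008]
tail [-0.0689  0.0396  0.0003]
```

```bash
python3 -m jog '{"offset":[[0,0.05,-0.3],[0,0,-0.6],[0,0,-0.6],[0,0,-0.5],[0,0,-0.2],[0,0,-0.1],[0,0,0],[0,0,0]],"angular":[[0,0,0.01],[0,0,0],[0,0,0],[0,0,0],[0,0,0],[0,0,0],[0,0,0],[0,0,0]],"jaw":[8,8,8,8,8,8,8,8]}'; python3 -m jog '{"offset":[[0,0,-0.03],[0,0,0],[0,0,0]],"angular":[[0,0,0],[0,0,0],[0,0,0]],"jaw":[8,8,8]}'; 
```

```text
time: 37.55
tool_pos: [0.4253, 0.0745, 0.0867]
tool_rot: [-0.707, 0.707, 0.02, -0.018]
contact_force: [-0.7, -0.1, -1.5]
gripper_width: 0.156
time: 37.85
tool_pos: [0.4245, 0.0746, 0.0843]
tool_rot: [-0.707, 0.707, 0.02, -0.019]
contact_force: [-0.5, -0.0, -1.3]
gripper_width: 0.151
```

```bash
python3 -m jog '{"offset":[[0,-0.02,-0.03],[0,0,0],[0,0,0]],"angular":[[0,0,0],[0,0,0],[0,0,0]],"jaw":[8,8,8]}'; python3 -m jog '{"offset":[[0,0,-0.02],[0,0,0],[0,0,0]],"angular":[[0,0,0],[0,0,0],[0,0,0]],"jaw":[8,8,8]}'; 
```

```text
time: 38.15
tool_pos: [0.425, 0.0738, 0.0835]
tool_rot: [0.707, -0.707, -0.02, 0.019]
contact_force: [-0.9, 2.3, 5.7]
gripper_width: 0.151
time: 38.45
tool_pos: [0.4253, 0.0738, 0.0834]
tool_rot: [0.707, -0.707, -0.02, 0.019]
contact_force: [-4.4, -0.0, 10.9]
gripper_width: 0.158
```

Floor found at TCP z 0.0834. I back off 1.5 mm and slide in.

```bash
python3 -m jog '{"offset":[[0.1,0.005,0.03],[0.2,0.011,0],[0.2,0.011,0],[0.2,0.011,0],[0.2,0.011,0],[0.2,0.011,0],[0.2,0.011,0],[0.2,0.011,0],[0,0,0]],"angular":[[0,0,0],[0,0,0],[0,0,0],[0,0,0],[0,0,0],[0,0,0],[0,0,0],[0,0,0],[0,0,0]],"jaw":[8,8,8,8,8,8,8,8,8]}'; python3 -m jog '{"offset":[[0.2,0.011,0],[0.2,0.011,0],[0.2,0.011,0],[0.2,0.011,0],[0.2,0.011,0],[0.2,0.011,0],[0,0,0]],"angular":[[0,0,0],[0,0,0],[0,0,0],[0,0,0],[0,0,0],[0,0,0],[0,0,0]],"jaw":[8,8,8,8,8,8,8]}'
```

```text
time: 39.35
tool_pos: [0.5016, 0.0775, 0.0835]
tool_rot: [-0.707, 0.707, 0.02, -0.018]
contact_force: [2.4, 0.9, 4.2]
gripper_width: 0.157
time: 40.05
tool_pos: [0.5612, 0.0809, 0.0835]
tool_rot: [-0.707, 0.707, 0.02, -0.018]
contact_force: [2.3, -0.2, 4.2]
gripper_width: 0.156
```

```bash
python3 -m jog '{"offset":[[0.2,0.011,0],[0.3,0.016,0],[0.3,0.016,0],[0.3,0.016,0],[0.2,0.011,0],[0.2,0.011,0],[0.1,0.005,0],[0.1,0.005,0],[0,0,0],[0,0,0]],"angular":[[0,0,0],[0,0,0],[0,0,0],[0,0,0],[0,0,0],[0,0,0],[0,0,0],[0,0,0],[0,0,0],[0,0,0]],"jaw":[8,8,8,8,8,8,8,8,8,8]}'; python3 - <<'E'
from h import *
im,T=grab('wrist','w21'); cv2.imwrite('pics/w21c.png',cv2.resize(im[0:330,130:480],None,fx=1.8,fy=1.8))
E
```

```text
time: 41.05
tool_pos: [0.6451, 0.0855, 0.0835]
tool_rot: [-0.707, 0.707, 0.02, -0.018]
contact_force: [2.3, 1.4, 4.3]
gripper_width: 0.156
```

View pics/w21c.png

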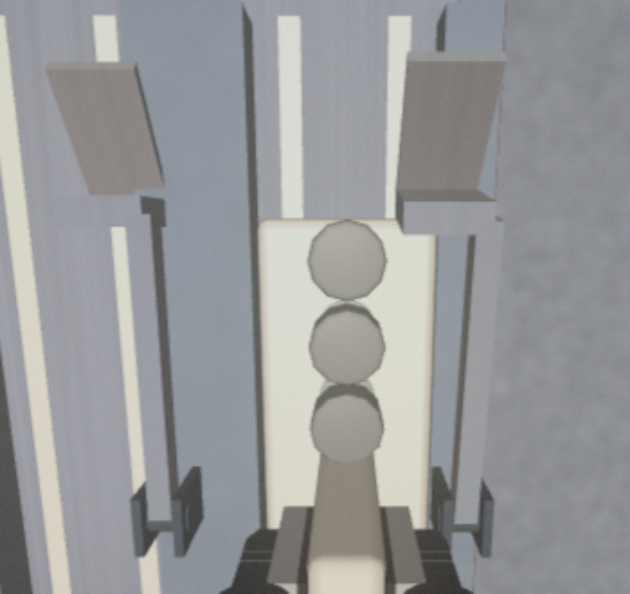

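The catch is still lifted on the rack's tail, so a few more millimetres.

```bash
python3 -m jog '{"offset":[[0.06,0.003,0],[0.06,0.003,0],[0,0,0],[0,0,0]],"angular":[[0,0,0],[0,0,0],[0,0,0],[0,0,0]],"jaw":[8,8,8,8]}'; python3 -m jog '{"offset":[[0.04,0.002,0],[0,0,0],[0,0,0]],"angular":[[0,0,0],[0,0,0],[0,0,0]],"jaw":[8,8,8]}';  python3 - <<'E'
from h import *
im,T=grab('wrist','w22'); cv2.imwrite('pics/w22c.png',cv2.resize(im[0:330,130:480],None,fx=1.8,fy=1.8))
E
```

```text
time: 41.5
tool_pos: [0.6502, 0.0858, 0.0835]
tool_rot: [-0.707, 0.707, 0.019, -0.019]
contact_force: [-2.4, -0.3, 6.8]
gripper_width: 0.157
time: 41.8
tool_pos: [0.652, 0.0859, 0.0835]
tool_rot: [-0.707, 0.707, 0.019, -0.019]
contact_force: [-2.9, -0.9, 6.9]
gripper_width: 0.152
```

View pics/w22c.png

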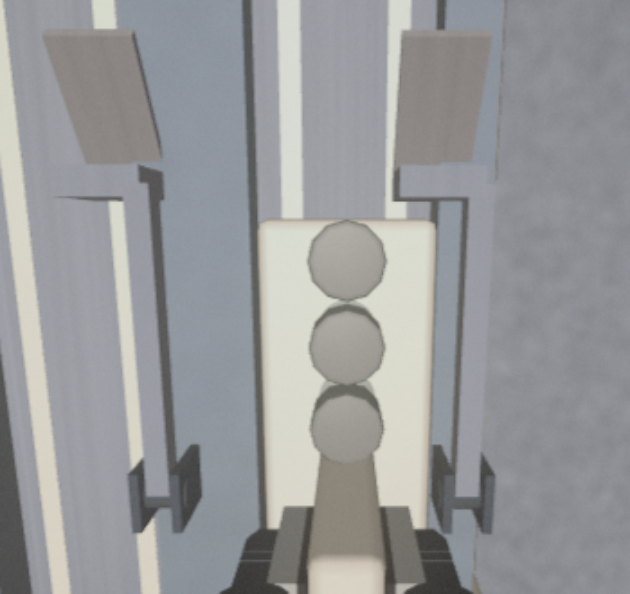

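The catch has dropped, level with the middle one and behind the tail. Releasing and rising.

```bash
python3 -m jog '{"offset":[[0,0,0.02],[0,0,0],[0,0,0],[0,0,0],[0,0,0],[0,0,0.2],[0,0,0.5],[0,0,0.8],[-0.2,-0.2,0.8],[-0.3,-0.5,0.8],[-0.2,-0.5,0.7],[0,-0.3,0]],"angular":[[0,0,0],[0,0,0],[0,0,0],[0,0,0],[0,0,0],[0,0,0],[0,0,0],[0,0,0],[0,0,0],[0,0,0],[0,0,0],[0,0,0]],"jaw":[45,45,45,45,45,45,45,45,45,45,45,45]}'; python3 -m jog '{"offset":[[0,0,0],[0,0,0]],"angular":[[0,0,0],[0,0,0]],"jaw":[45,45]}'; python3 - <<'E'
from h import *
im,T=grab('wrist','w23'); print(T.round(4).tolist())
im,T=grab('side','d23');cv2.imwrite('pics/d23c.png',im[100:480,100:620]);cv2.imwrite('pics/d23d.png',cv2.resize(im[150:300,230:400],None,fx=4.5,fy=4,interpolation=cv2.INTER_CUBIC))
im,T=grab('scene','s23')
E
```

```text
time: 43.05
tool_pos: [0.6193, 0.0094, 0.2829]
tool_rot: [-0.706, 0.708, 0.024, -0.014]
contact_force: [0.8, 0.2, 1.3]
gripper_width: 0.531
time: 43.25
tool_pos: [0.6167, 0.0111, 0.2725]
tool_rot: [0.707, -0.707, -0.018, 0.02]
contact_force: [0.1, 0.9, 0.5]
gripper_width: 0.527
[[0.9985, -0.0021, -0.054, 0.6167], [0.054, 0.0008, 0.9985, 0.0111], [-0.002, -1.0, 0.0009, 0.2725], [0.0, 0.0, 0.0, 1.0]]
```

View pics/w23.png

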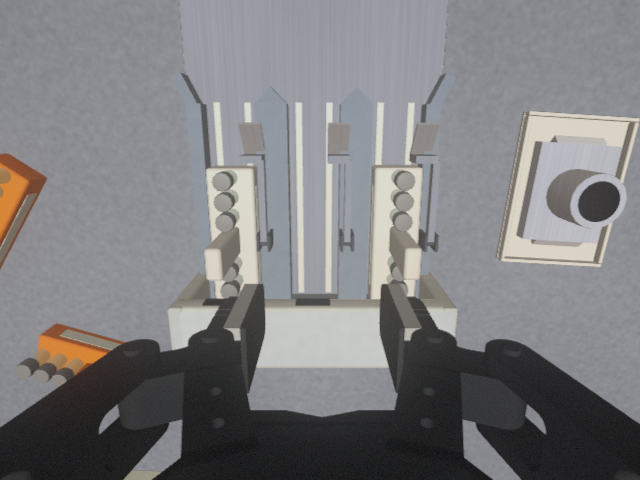

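View pics/d23d.png

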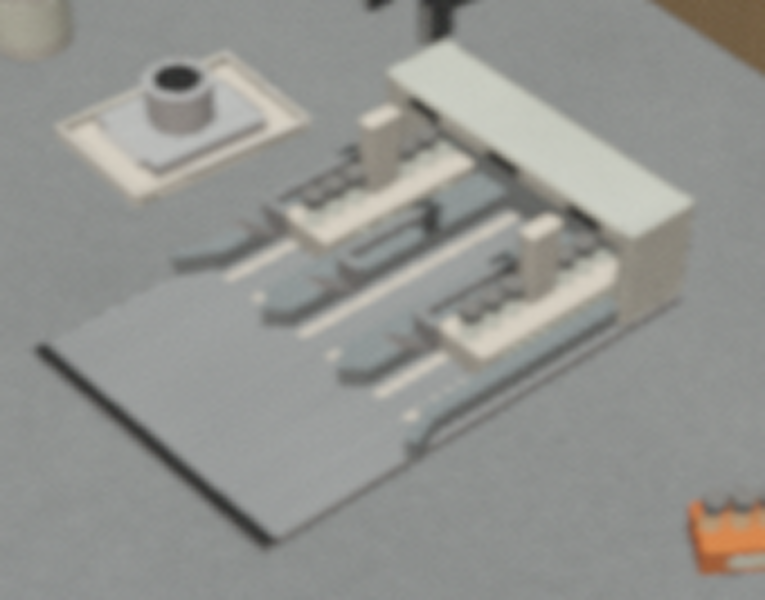

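View pics/s23.png

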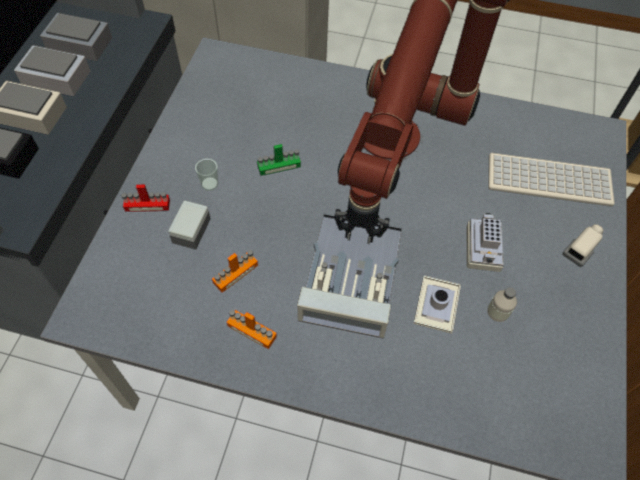

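```bash
python3 - <<'E'
from h import *
im=cv2.imread('pics/w23.png'); T=np.load('pics/w23.npy'); K,C=cam('wrist',T)
f=lambda u,v,z:(T[:3,:3].T@(onz(K,C,u,v,z)-T[:3,3]))[0].round(4)
print('tails R,L',f(231,167,.042),f(397,167,.042),'tooth rear R,M,L',f(252,155,.035),f(339,155,.035),f(425,155,.035))
a=cv2.imread('pics/s23.png');b=cv2.imread('pics/w23.png')
cv2.imwrite('pics/f.png',np.hstack([cv2.resize(a[205:275,455:525],(420,420),interpolation=cv2.INTER_CUBIC),cv2.resize(b[80:260,190:450],(370,420))]))
E
```

```text
tails R,L -0.0307 -0.0308 tooth rear R,M,L -0.0413 -0.0413 -0.0414
```

View pics/f.png

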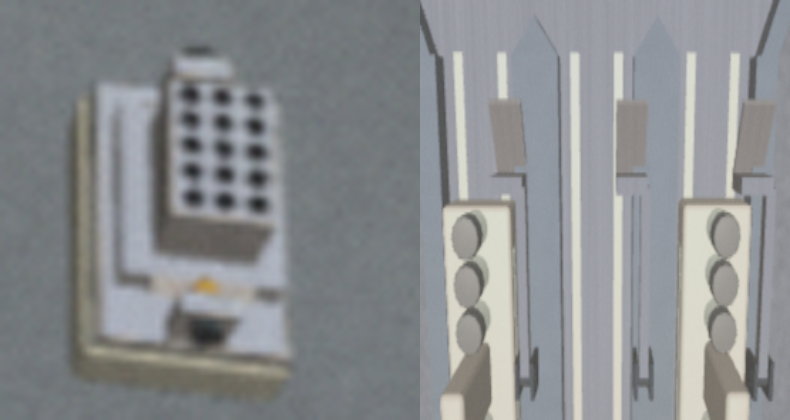

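The tube block sits home on the shaker. The right and left catches hang level with the empty middle one, behind both rack tails. Handing in.

```bash
python3 -c "
from plant import manip
print(manip.job_done())"
```

```text
the job is handed in; nothing more can be done
None
```

The job is handed in. The round block lies flat in the storage tray and the tube block is on the shaker's balls. Both white racks are home in the loader's right and left lanes. There were only two white racks, so the middle lane is empty.

- **Tube block:** the measured centre is within about 1 mm of the seat and its yaw matches the shaker's (0.140 rad). The roller spacing is within 0.4 mm of what it was with the round block home. When I pressed down the last millimetre, the wrist force changed from pulling to pushing, as it should on contact.
- **Racks:** the right and left catches hang level with the empty middle one, and both tails measure about 10 mm past the teeth. Geometrically that gap should be at most about 6 mm, so the estimate is a few millimetres off. I never clearly felt the end stop.
- **Left alone:** I did not touch the bottle, tip box, beaker or the coloured look-alike racks, and I saw nothing knocked aside. The robot finished clear of everything at about 43 s of the 200 s allowed.

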